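Build and gauge the cake-former spindle

TASK

Build up the cake former's spindle: put every white forming disc from the baking sheet over the spindle, turning each until its tab drops into the keyway and it lies flat at the bottom or on the disc below. When all are on, and with the cap still off, slide the gauge's jaws shut until they press on the discs' flats, without forcing them; then slide the jaws back fully open and set the steel cap on top of the spindle. Leave the mould, jar and cartons alone.

Things in the scene. Friction and masses are not known exactly. Their poses are not given: they have to be found in the camera images.
- disc1: white plastic disc, 12 mm thick, flat on the baking sheet (some of the four may be absent): 62 mm across its rounded ends (own x), 44 mm across its two parallel flats (own y). 30 mm bore; on the +x side a tab 7 mm wide stands into the bore, its tip 8.5 mm from the centre; a black dot on top marks the tab side. Origin: centre of underside; x to the tab, z up
- disc2: white plastic disc, 12 mm thick, flat on the baking sheet (some of the four may be absent): 62 mm across its rounded ends (own x), 44 mm across its two parallel flats (own y). 30 mm bore; on the +x side a tab 7 mm wide stands into the bore, its tip 8.5 mm from the centre; a black dot on top marks the tab side. Origin: centre of underside; x to the tab, z up
- disc3: white plastic disc, 12 mm thick, flat on the baking sheet (some of the four may be absent): 62 mm across its rounded ends (own x), 44 mm across its two parallel flats (own y). 30 mm bore; on the +x side a tab 7 mm wide stands into the bore, its tip 8.5 mm from the centre; a black dot on top marks the tab side. Origin: centre of underside; x to the tab, z up
- disc4: white plastic disc, 12 mm thick, flat on the baking sheet (some of the four may be absent): 62 mm across its rounded ends (own x), 44 mm across its two parallel flats (own y). 30 mm bore; on the +x side a tab 7 mm wide stands into the bore, its tip 8.5 mm from the centre; a black dot on top marks the tab side. Origin: centre of underside; x to the tab, z up
- cap: turned steel retaining cap, standing upright on the sheet: a 39 mm wide, 17 mm tall skirt with a plain round bore (18 mm wide, 13 mm deep) open below, and on it a 22 mm wide, 28 mm tall knob to hold it by (45 mm tall in all). Origin: centre of the underside; z up.
- stand: fixed steel stand, base 90 (x) by 270 (y) by 12 mm, with an upright spindle and a gauge. Origin: centre of its underside, at table height on the spindle's axis; z up. The spindle is 28 mm wide from the seat (24 mm up) to the shoulder (74 mm up), with a keyway 9 mm wide along all of its +x side, open at the top; above is a 15 mm wide pilot with a coned tip, up to 86 mm
- seat (a point): on the spindle's axis at the top of the 40 mm wide seat collar, 24 mm above the table, where the lowest disc's underside comes to lie; four stacked discs fill 24 to 72 mm. Axes as the stand's
- shoulder (a point): on the spindle's axis at the shoulder, 74 mm above the table. A disc turned wrongly goes over the pilot but rests with its tab on this shoulder; with the tab over the keyway it drops. In the end the cap's underside lies here, its bore over the pilot. Axes as the stand's
- gauge (a joint): slide of the gauge's handled jaw (stand's +y side), 0 to 0.047 m: at 0 (open) its face is 66 mm from the spindle's axis; it grows as the jaw moves to the stand's -y, to the spindle. Jaws: plates 30 mm wide, 21 to 74 mm above the table; they mirror each other, stay where left (2 N to slide) and meet the flats at about 0.044; 10 N on the handle is a good press, over 60 is forcing. Starts part closed
- gauge_grip (a point): on the handled jaw's black upright handle, 12 mm below its top: the handle is 14 mm thick (stand's x), 24 mm long (stand's y), its top 88 mm above the table, its middle 32 mm behind the jaw's face. It slides with the jaw along the stand's y. Axes as the stand's
- far_jaw: the other jaw of the gauge, on the stand's -y side, without handle; it mirrors the handled one. Origin at table height below its face, z up
- sheet: fixed flat aluminium baking sheet, 270 mm (x) by 360 mm (y), 4 mm thick, no rim; the discs, cap and a wooden mould lie on it. Origin: centre of the underside
- mould: bystander: round wooden cake mould with a knob, 52 mm wide, 44 mm tall, on the sheet among the discs. Origin: centre of the underside
- jar: bystander: amber jar, 70 mm wide, 100 mm tall, at the far edge; origin centre of underside
- cartons: bystander: orange cartons, 75 mm tall, at the far edge; origin centre of underside

How it is judged (in metres and radians):
On the way:
1. with every disc keyed and down on the spindle and the cap still off, the gauge's jaws are shut and press on the flats (horizontal distance between each of disc1, disc2, disc3, disc4 and seat below 0.004 m and z of disc1 in the frame of stand between 0.02 and 0.063 m and angle between each of disc1, disc2, disc3, disc4's own z axis and vertical below 0.08 rad and angle between the x axis of each of disc1, disc2, disc3, disc4 and the x axis of stand, either way round below 0.25 rad and z of disc2 in the frame of stand between 0.02 and 0.063 m and z of disc3 in the frame of stand between 0.02 and 0.063 m and z of disc4 in the frame of stand between 0.02 and 0.063 m and value of joint gauge above 0.0415 m and (contact force between far_jaw and disc1 above 1 N or contact force between far_jaw and disc2 above 1 N or contact force between far_jaw and disc3 above 1 N or contact force between far_jaw and disc4 above 1 N) and horizontal distance between cap and seat above 0.05 m), for 0.1 s.
At the end, for the whole second after the job is handed in: Every disc present is on the spindle, tab in the keyway, flat and down in the stack (within 4 mm of the axis, underside no higher than 63 mm); the gauge is open to within 8 mm of its stop; the cap sits upright on the shoulder (within 4 mm) (horizontal distance between each of disc1, disc2, disc3, disc4 and seat below 0.004 m and z of disc1 in the frame of stand between 0.02 and 0.063 m and angle between each of disc1, disc2, disc3, disc4, cap's own z axis and vertical below 0.08 rad and angle between the x axis of each of disc1, disc2, disc3, disc4 and the x axis of stand, either way round below 0.25 rad and z of disc2 in the frame of stand between 0.02 and 0.063 m and z of disc3 in the frame of stand between 0.02 and 0.063 m and z of disc4 in the frame of stand between 0.02 and 0.063 m and value of joint gauge below 0.008 m and horizontal distance between cap and shoulder below 0.004 m and z of cap in the frame of shoulder between -0.004 and 0.004 m and linear speed of cap below 0.02 m/s); the robot touches nothing.
It fails at once if the gauge is forced shut on the discs (over 30 N) (contact force between far_jaw and disc1 above 30 N or contact force between far_jaw and disc2 above 30 N or contact force between far_jaw and disc3 above 30 N or contact force between far_jaw and disc4 above 30 N).
It fails at once if a bystander off the sheet is pushed more than 3 cm or tipped (distance of any of jar, cartons from where it was at the start of the episode above 0.03 m or angle between any of jar, cartons's own z axis and vertical above 0.5 rad).
It fails at once if the mould is shoved more than 7 cm or tipped over (distance of mould from where it was at the start of the episode above 0.07 m or angle between mould's own z axis and vertical above 0.7 rad).
Of disc1, disc2, disc3, disc4 only 2 to 4 are there at a start; the rules pass over those that are not, and their reading is None.
At some moment in a run one of disc1, disc2, disc3, disc4, cap may be knocked a few centimetres aside while the robot is not near it.
It also fails if it takes over 210 s, if anything falls off the work surface, if the arm or the gripper's body presses on something with over 40 N, if the wrist force passes 120 N, or if a joint passes its speed limit or range.

ROBOT

A 6-joint arm with a two-finger parallel gripper is mounted at the origin on the work surface. World frame = base frame: x ahead of the robot, y to its left, z up, the work surface at z = 0. Lengths are in mm, angles in rad, forces in N, time in s.
With the tool pointing down it reaches from about 375 to 975 mm from the base axis. Payload 3.8 kg.
Tool frame: the origin (TCP) lies at the very end of the fingers, on their centre line; the grasp point (between the pads) lies 19 mm behind it; z points along the fingers, y is the direction in which the jaws open and shut (so a half turn about z gives the same grasp; the last joint's range is limited). The gripper opens to 85 mm and grips with 20 to 120 N. Pads are 22 mm wide; open, the fingers measure 114 mm over their backs; the gripper's body (76 mm by 85 mm) begins 54 mm behind the grasp point. The pads swing forward as they close: fully open they stand 13 mm farther back than shut.
Start: joints at [-1.139, 0.264, 1.604, -0, 1.274, -0.037], TCP at [304.97, -602.172, 231.28] pointing down, gripper open.
Joint ranges: [-2.63, 2.63], [-0.94, 2.18], [0.31, 2.57], [-1.31, 4.45], [0, 2.66], [-2.55, 2.55]. Speed limits (rad/s): [2.57, 2.57, 3.14, 3.14, 3.14, 3.14].

INTERFACE

Orientations are given as a unit quaternion [x, y, z, w].
In Python, from bench import * gives the robot as it stands.
- The arm moves only by the tool drive_tool, never from a script. Its argument "steps" is a list of rows, each an object of numbers: "tx", "ty", "tz": the shift along the tool's x, y, z in m; "roll": the turn about the tool's z in degrees. A call has 1 to 5 rows; each row shifts and turns the commanded pose from where the row before left it, along the tool's axes as they then stand; what a row does not reach is not made up. A row lasts 1/8 s, in which the tool goes at most 62.5 mm and 10.7 degrees, less where a joint would pass 70% of its speed; a pose out of reach is approached as far as the arm can. A call with a gripper value outside its range is refused whole. "grip" is the closure, from -1 (fully open) to 1 (shut), set as the call begins (left out, the last holds). The fingers move at their own pace and stop on an object; "squeeze" is the grip in N (left out, the last holds). Time passes only in rows, so rows that do not move let the fingers close. It gives the time, the measured TCP pose, the force and the opening at its end, in the units of the state.
- observe(): the state, without advancing time (a new reading comes with each control period).
- grab_frame(name): name is "side" or "top" or "wrist"; returns a dict with "img" (384x512x3 uint8, red, green, blue), "camera_matrix" (3x3 intrinsics, pixels), "extrinsics" (4x4, takes a point from camera to world coordinates). Camera axes: x right, y down, z forward; pixel columns grow to the right and rows downward; lengths in mm; the calibration is good to about 2 mm. A picture is of the moment at which its call begins. There is no depth.
- job_done(): hands the job in, once; it reports no verdict.
The state is a dict: "clock": time; "joints": joint angles; "dq": joint speeds; "tau": joint torques, N m; "tcp_pos": TCP position; "tool_rot": TCP orientation; "force": force on the tool from outside, world axes, zero at the start; "wrist_torque": the same for the moment, N m; "finger_gap": finger opening in mm.
Only numpy, scipy, OpenCV 4.12 (cv2) and the standard library are available. Lean on these libraries where they do the work, as an engineer would, in place of code of your own. Each camera call takes 0.05 s, during which the arm holds its last target.

## Working session

There is one attempt and no reset: what is moved stays moved. The work goes in short steps, Python scripts to look and compute and a tool call to move; the robot and the scene stay as the last step left them, time stands still between calls to the robot, and variables do not carry over. Pictures are saved under pics/ and viewed, and the job is handed in when it is done.

Besides the shell and the picture viewer there is one more tool, called as name(argument=value, ...), one argument or row to a line, values as JSON. drive_tool: Moves the arm, as the interface text tells. Its arguments: {"type":"object","properties":{"steps":{"type":"array"},"grip":{"type":"number"},"squeeze":{"type":"number"}},"required":["steps"]}

```bash
ls; mkdir -p pics; cat > h.py <<'E'
from bench import *
import numpy as np, cv2
def snap(n,fn):
    f=grab_frame(n); cv2.imwrite('pics/'+fn+'.png',cv2.cvtColor(f['img'],cv2.COLOR_RGB2BGR)); np.savez('pics/'+fn+'.npz',img=f['img'],K=f['camera_matrix'],E=f['extrinsics']); return f
def ray(f,u,v,z):
    K=np.array(f['camera_matrix']);E=np.array(f['extrinsics'])
    d=E[:3,:3]@np.linalg.solve(K,[u,v,1.]);o=E[:3,3]
    return (o+d*(z-o[2])/d[2])
def proj(f,p):
    K=np.array(f['camera_matrix']);E=np.array(f['extrinsics'])
    c=E[:3,:3].T@(np.array(p)-E[:3,3]); q=K@c; return q[:2]/q[2]
E
python3 - <<'E'
from h import *
for n in ['top','side','wrist']:
    f=snap(n,n+'0'); print(n,np.round(f['extrinsics'],3).tolist(),f['camera_matrix'])
print(observe())
E
```

```text
pics
top [[-0.028, -0.993, 0.113, 531.567], [-0.999, 0.031, 0.024, -19.796], [-0.028, -0.113, -0.993, 853.359], [0.0, 0.0, 0.0, 1.0]] [[354.09973936   0.         255.74513981]
 [  0.         354.09973936 193.85706072]
 [  0.           0.           1.        ]]
side [[-0.82, -0.411, 0.398, 267.71], [-0.572, 0.586, -0.573, 486.716], [0.002, -0.698, -0.716, 721.428], [0.0, 0.0, 0.0, 1.0]] [[378.08638804   0.         253.6063504 ]
 [  0.         378.08638804 186.60238741]
 [  0.           0.           1.        ]]
wrist [[0.451, -0.86, -0.24, 364.046], [-0.893, -0.435, -0.118, -571.413], [-0.002, 0.267, -0.964, 372.348], [0.0, 0.0, 0.0, 1.0]] [[342.17057091   0.         255.1046571 ]
 [  0.         342.17057091 191.29051763]
 [  0.           0.           1.        ]]
{'clock': 0.15, 'joints': array([-1.13885109e+00,  2.64594545e-01,  1.60512527e+00,  8.11102220e-06,
        1.27372704e+00, -3.68889183e-02]), 'dq': array([-0.00113829, -0.00336913, -0.00467256, -0.00072076, -0.00026162,
       -0.00086682]), 'tau': array([ 5.72384561e-04, -5.15906167e+01, -3.67959166e+01, -7.23389689e-05,
        8.02325987e-03, -6.89852058e-06]), 'tcp_pos': array([ 304.74892089, -601.60779418,  230.20322393]), 'tool_rot': array([ 9.72649764e-01,  2.32274789e-01, -1.78139292e-04, -9.09837343e-04]), 'force': array([-0.23449026,  0.11724888,  0.97058035]), 'wrist_torque': array([ 0.00991086, -0.02294786,  0.01251766]), 'finger_gap': 85.0339300735319}
```

View pics/top0.png

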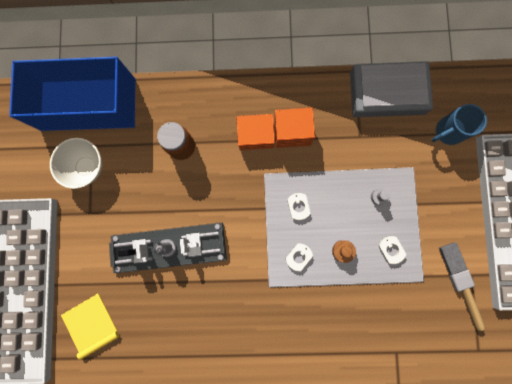

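View pics/side0.png

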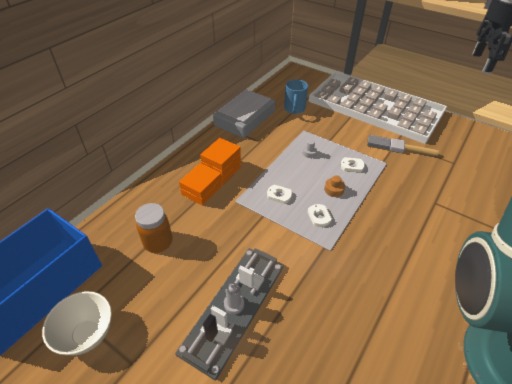

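View pics/wrist0.png

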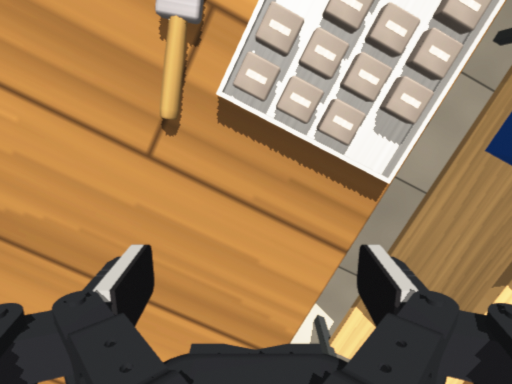

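Three discs are at (299,207), (300,258) and (393,250). The cap is at (379,197), the mould at (345,251), and the stand spindle is near (168,247) with the black handle at (130,252).

```bash
python3 - <<'E'
from h import *
f=np.load('pics/top0.npz'); im=f['img']
a=cv2.resize(im[170:290,260:430],None,fx=4.6,fy=4.6,interpolation=cv2.INTER_CUBIC)
b=cv2.resize(im[215:280,100:235],None,fx=5.8,fy=5.8,interpolation=cv2.INTER_CUBIC)
cv2.imwrite('pics/c1.png',a[:,:,::-1]);cv2.imwrite('pics/c2.png',b[:,:,::-1])
m=((im.min(2)>215)).astype(np.uint8);m[:,:262]=0;m[:,425:]=0;m[:165]=0;m[290:]=0
n,l,s,c=cv2.connectedComponentsWithStats(m)
for i in range(1,n):
    if s[i,4]<60: continue
    cs,_=cv2.findContours((l==i).astype(np.uint8),0,1); h=cv2.convexHull(max(cs,key=len))
    r=cv2.minAreaRect(h); M=cv2.moments(h); u,v=M['m10']/M['m00'],M['m01']/M['m00']
    print(s[i],r,(u,v),ray(f,u,v,16).round(1))
for u,v in [(379,197),(345,251),(167,247)]: print(u,v,ray(f,u,v,15).round(1))
E
```

```text
Traceback (most recent call last):
  File "h.py", line 6, in ray
    K=np.array(f['camera_matrix']);E=np.array(f['extrinsics'])
               ~^^^^^^^^^^^^^^^^^
KeyError: 'camera_matrix is not a file in the archive'
```

View pics/c1.png

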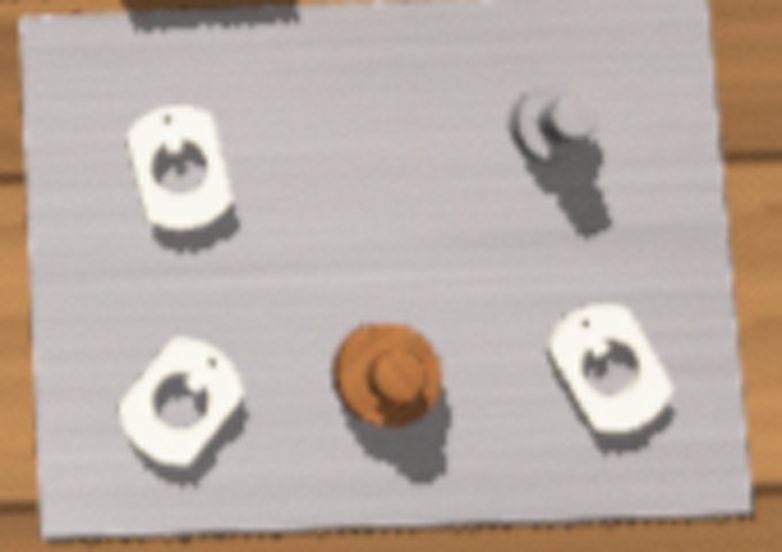

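View pics/c2.png

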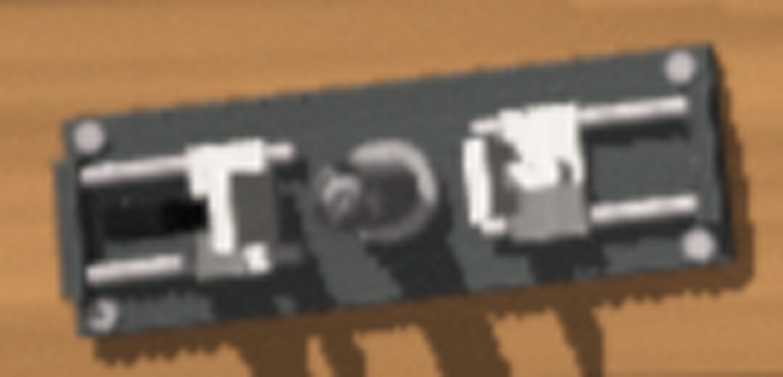

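The crops show the three discs with dots on their far sides, and the stand tilted slightly. Base corners in the crop are about (65,122), (712,45), (735,260) and (80,335).

```bash
sed -i "s/K=f\['camera_matrix'\],E=f\['extrinsics'\])/camera_matrix=f['camera_matrix'],extrinsics=f['extrinsics'])/" h.py; python3 - <<'E'
from h import *
z=np.load('pics/top0.npz'); f={'img':z['img'],'camera_matrix':z['K'],'extrinsics':z['E']}; im=f['img']
m=((im.min(2)>215)).astype(np.uint8);m[:,:262]=0;m[:,425:]=0;m[:165]=0;m[290:]=0
n,l,s,c=cv2.connectedComponentsWithStats(m)
for i in range(1,n):
    if s[i,4]<60: continue
    cs,_=cv2.findContours((l==i).astype(np.uint8),0,1); h=cv2.convexHull(max(cs,key=len))
    r=cv2.minAreaRect(h); M=cv2.moments(h); u,v=M['m10']/M['m00'],M['m01']/M['m00']
    print(np.round(r[1],1),np.round((u,v),1),ray(f,u,v,16).round(1))
for x,y in [(168,120),(213,362),(586,323)]:
    print('dot',ray(f,260+(x+.5)/4.6,170+(y+.5)/4.6,16).round(1))
for x,y in [(555,125),(387,375)]: print('cap/mould',ray(f,260+x/4.6,170+y/4.6,15).round(1))
P=[ray(f,100+x/5.8,215+y/5.8,12)[:2] for x,y in [(65,122),(712,45),(735,260),(80,335)]]
print(np.round(P,1),np.mean(P,0)); d=P[0]-P[1]; print('yaxis dir',np.degrees(np.arctan2(-d[0],d[1])));d=P[3]-P[2]; print(np.degrees(np.arctan2(-d[0],d[1])))
print(ray(f,100+345/5.8,215+190/5.8,86))
E
```

```text
[25.7 18.4] [298.6 205.5] [596.3 -99.8  16. ]
[27.5 18.7] [392.4 249.2] [ 488.5 -312.    16. ]
[19.1 26.4] [298.9 256.4] [477.7 -95.6  16. ]
dot [618.6 -96.1  16. ]
dot [ 494.7 -113.8   16. ]
dot [ 509.1 -302.2   16. ]
cap/mould [ 610.2 -293.6   15. ]
cap/mould [ 486. -201.   15.]
[[537.2 348.6]
 [561.   81.1]
 [474.   73.3]
 [450.9 340.8]] [505.7638717  210.94739925]
yaxis dir 5.094884630534946
4.92779791403566
[508.5444292  210.23235359  86.        ]
```

```bash
cat >> h.py <<'E'
def load(fn):
    z=np.load('pics/'+fn+'.npz'); return {k:z[k] for k in z.files}
def cur():
    s=observe(); q=s['tool_rot']; 
    from scipy.spatial.transform import Rotation as R
    Rm=R.from_quat(q).as_matrix(); return s,s['tcp_pos'],np.degrees(np.arctan2(Rm[1,0],Rm[0,0])),Rm
def plan(tgt,psi=None,step=60,rstep=10.5,n=None):
    import json
    s,p,ps,Rm=cur(); psi=ps if psi is None else psi
    d=np.array(tgt,float)-p; dr=psi-ps
    N=n or int(max(np.ceil(np.linalg.norm(d)/step),np.ceil(abs(dr)/rstep),1))
    rows=[]; a=np.radians(ps)
    for i in range(N):
        w=d/N
        r=[w[0]*np.cos(a)+w[1]*np.sin(a), w[0]*np.sin(a)-w[1]*np.cos(a), -w[2]]
        rows.append({k:round(v/1000,4) for k,v in zip(('tx','ty','tz'),r)}|{'roll':round(-dr/N,1)})
        a+=np.radians(dr/N)
    print('t',round(s['clock'],2),'at',p.round(1),round(ps,1),'F',s['force'].round(1),'gap',round(s['finger_gap'],1))
    for i in range(0,N,5): print(json.dumps(rows[i:i+5]))
E
python3 - <<'E'
from h import *
z=np.load('pics/top0.npz'); f={'img':z['img'],'camera_matrix':z['K'],'extrinsics':z['E']}
for x in (105,135,165,205): print(ray(f,100+x/5.8,215+215/5.8,88).round(1))
for x in (225,): print('plate',ray(f,100+x/5.8,215+190/5.8,74).round(1))
plan([492,275,231],95)
E
```

```text
[501.8 299.6  88. ]
[501.5 288.3  88. ]
[501.2 277.1  88. ]
[500.8 262.   88. ]
plate [509.4 259.6  74. ]
t 0.15 at [ 304.7 -601.6  230.2] 26.9 F [-0.2  0.1  1. ] gap 85.0
[{"tx": 0.0375, "ty": -0.0465, "tz": -0.0001, "roll": -4.5}, {"tx": 0.0411, "ty": -0.0434, "tz": -0.0001, "roll": -4.5}, {"tx": 0.0444, "ty": -0.04, "tz": -0.0001, "roll": -4.5}, {"tx": 0.0474, "ty": -0.0363, "tz": -0.0001, "roll": -4.5}, {"tx": 0.0502, "ty": -0.0325, "tz": -0.0001, "roll": -4.5}]
[{"tx": 0.0526, "ty": -0.0284, "tz": -0.0001, "roll": -4.5}, {"tx": 0.0547, "ty": -0.0241, "tz": -0.0001, "roll": -4.5}, {"tx": 0.0564, "ty": -0.0197, "tz": -0.0001, "roll": -4.5}, {"tx": 0.0578, "ty": -0.0152, "tz": -0.0001, "roll": -4.5}, {"tx": 0.0588, "ty": -0.0106, "tz": -0.0001, "roll": -4.5}]
[{"tx": 0.0595, "ty": -0.0059, "tz": -0.0001, "roll": -4.5}, {"tx": 0.0597, "ty": -0.0012, "tz": -0.0001, "roll": -4.5}, {"tx": 0.0597, "ty": 0.0036, "tz": -0.0001, "roll": -4.5}, {"tx": 0.0592, "ty": 0.0083, "tz": -0.0001, "roll": -4.5}, {"tx": 0.0583, "ty": 0.0129, "tz": -0.0001, "roll": -4.5}]
```

drive_tool(
  steps=[
    {"tx":0.037,"ty":-0.046,"roll":-4.5},
    {"tx":0.041,"ty":-0.043,"roll":-4.5},
    {"tx":0.044,"ty":-0.04,"roll":-4.5},
    {"tx":0.047,"ty":-0.036,"roll":-4.5},
    {"tx":0.05,"ty":-0.0325,"roll":-4.5},
  ],
  grip=-1,
)

```text
validation failed for argument at $.st...
```

drive_tool(
  steps=[
    {"tx":0.0525,"ty":-0.028,"roll":-4.5},
    {"tx":0.0545,"ty":-0.024,"roll":-4.5},
    {"tx":0.056,"ty":-0.02,"roll":-4.5},
    {"tx":0.058,"ty":-0.015,"roll":-4.5},
    {"tx":0.059,"ty":-0.0105,"roll":-4.5},
  ],
)

```text
validation failed for argument at $.st...
```

drive_tool(
  steps=[
    {"tx":0.0595,"ty":-0.006,"roll":-4.5},
    {"tx":0.0595,"ty":-0.001,"roll":-4.5},
    {"tx":0.0595,"ty":0.0035,"roll":-4.5},
    {"tx":0.059,"ty":0.008,"roll":-4.5},
    {"tx":0.02,"ty":0.005,"roll":-4.5},
  ],
)

```text
validation failed for argument at $.st...
```

```bash
python3 - <<'E'
from h import *
snap('wrist','w1'); plan([500,230,231],95)
E
```

```text
t 0.2 at [ 304.8 -601.8  230.5] 26.9 F [-0.3 -0.   1. ] gap 85.8
[{"tx": 0.0367, "ty": -0.0436, "tz": -0.0, "roll": -4.5}, {"tx": 0.04, "ty": -0.0405, "tz": -0.0, "roll": -4.5}, {"tx": 0.0431, "ty": -0.0373, "tz": -0.0, "roll": -4.5}, {"tx": 0.0459, "ty": -0.0337, "tz": -0.0, "roll": -4.5}, {"tx": 0.0484, "ty": -0.03, "tz": -0.0, "roll": -4.5}]
[{"tx": 0.0507, "ty": -0.0261, "tz": -0.0, "roll": -4.5}, {"tx": 0.0526, "ty": -0.022, "tz": -0.0, "roll": -4.5}, {"tx": 0.0541, "ty": -0.0177, "tz": -0.0, "roll": -4.5}, {"tx": 0.0554, "ty": -0.0134, "tz": -0.0, "roll": -4.5}, {"tx": 0.0562, "ty": -0.009, "tz": -0.0, "roll": -4.5}]
[{"tx": 0.0568, "ty": -0.0045, "tz": -0.0, "roll": -4.5}, {"tx": 0.057, "ty": 0.0, "tz": -0.0, "roll": -4.5}, {"tx": 0.0568, "ty": 0.0045, "tz": -0.0, "roll": -4.5}, {"tx": 0.0562, "ty": 0.009, "tz": -0.0, "roll": -4.5}, {"tx": 0.0553, "ty": 0.0135, "tz": -0.0, "roll": -4.5}]
```

View pics/w1.png

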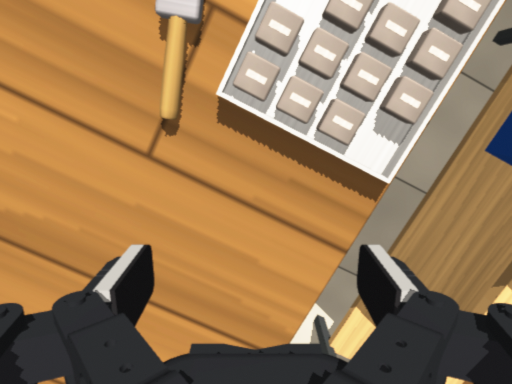

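The calls were refused and nothing moved. I'll try a single row with every key given.

drive_tool(
  steps=[
    {"tx":0.037,"ty":-0.043,"tz":0.0,"roll":-4.5},
  ],
)

```text
clock: 0.32
tcp_pos: [317.8, -548.9, 230.3]
tool_rot: [0.963, 0.27, -0.0, 0.0]
force: [1.4, 1.0, 1.0]
finger_gap: 85.4
```

drive_tool(
  steps=[
    {"tx":0.04,"ty":-0.0405,"tz":0.0,"roll":-4.5},
    {"tx":0.043,"ty":-0.0373,"tz":0.0,"roll":-4.5},
    {"tx":0.046,"ty":-0.0337,"tz":0.0,"roll":-4.5},
    {"tx":0.0484,"ty":-0.03,"tz":0.0,"roll":-4.5},
    {"tx":0.0507,"ty":-0.026,"tz":0.0,"roll":-4.5},
  ],
)

```text
clock: 0.95
tcp_pos: [384.4, -268.2, 231.3]
tool_rot: [0.891, 0.454, 0.0, 0.0]
force: [1.1, 0.8, 0.7]
finger_gap: 85.3
```

drive_tool(
  steps=[
    {"tx":0.0526,"ty":-0.022,"tz":0.0,"roll":-4.5},
    {"tx":0.0541,"ty":-0.0177,"tz":0.0,"roll":-4.5},
    {"tx":0.0554,"ty":-0.0134,"tz":0.0,"roll":-4.5},
    {"tx":0.0562,"ty":-0.009,"tz":0.0,"roll":-4.5},
    {"tx":0.0568,"ty":-0.0045,"tz":0.0,"roll":-4.5},
  ],
)

```text
clock: 1.58
tcp_pos: [451.0, 8.7, 231.5]
tool_rot: [0.785, 0.619, 0.0, 0.0]
force: [0.7, -0.6, 0.5]
finger_gap: 85.1
```

drive_tool(
  steps=[
    {"tx":0.057,"ty":0.0,"tz":0.0,"roll":-4.5},
    {"tx":0.0568,"ty":0.0045,"tz":0.0,"roll":-4.5},
    {"tx":0.0562,"ty":0.009,"tz":0.0,"roll":-4.5},
    {"tx":0.0553,"ty":0.0135,"tz":0.0,"roll":-4.5},
  ],
)

```text
clock: 2.08
tcp_pos: [505.1, 230.2, 231.3]
tool_rot: [0.679, 0.735, 0.0, 0.0]
force: [1.5, -0.1, 0.6]
finger_gap: 85.2
```

```bash
python3 - <<'E'
from h import *
snap('wrist','w2'); plan([500,230,231],95)
E
```

```text
t 2.12 at [506.4 236.5 231.2] 94.8 F [2.9 5.6 1. ] gap 85.5
[{"tx": -0.0059, "ty": -0.0069, "tz": 0.0002, "roll": -0.2}]
```

View pics/w2.png

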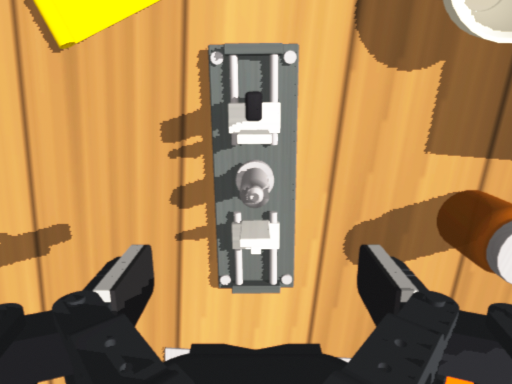

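The stand is in view: handle top at about (254,98), pilot tip at (254,197), and base screws at (217,58), (290,57), (286,280) and (225,280).

```bash
python3 - <<'E'
from h import *
f=load('w2'); im=f['img']
c=im[40:300,190:320]; cv2.imwrite('pics/c3.png',cv2.resize(c,None,fx=2.3,fy=2.3,interpolation=cv2.INTER_CUBIC)[:,:,::-1])
c=im[70:220,210:300]; cv2.imwrite('pics/c4.png',cv2.resize(c,None,fx=4,fy=4,interpolation=cv2.INTER_CUBIC)[:,:,::-1])
f=snap('wrist','w3'); plan([500,230,231],95)
print('pilot',ray(f,254,197,86), 'handle', ray(f,254,95,88))
P=[ray(f,u,v,12)[:2] for u,v in [(217,58),(290,57),(286,280),(225,280)]]
print(np.round(P,1),np.mean(P,0))
E
```

```text
t 2.17 at [505.6 233.1 231.1] 94.7 F [ 0.2 -1.  -0.7] gap 85.5
[{"tx": -0.0026, "ty": -0.0058, "tz": 0.0001, "roll": -0.3}]
pilot [505.80238186 220.03814494  86.        ] handle [498.8299027  305.70887253  88.        ]
[[459.2 338.7]
 [531.2 345.5]
 [553.2 100.4]
 [481.6  94.6]] [506.31181237 219.80890891]
```

View pics/c4.png

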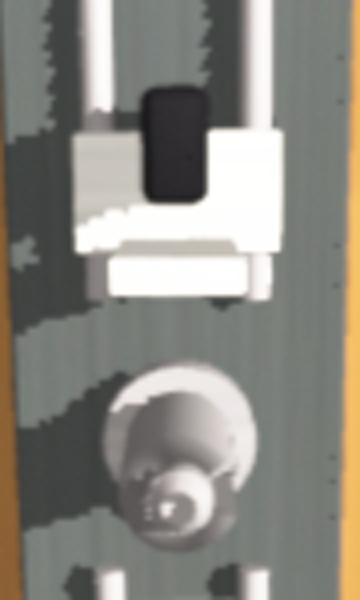

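View pics/w3.png

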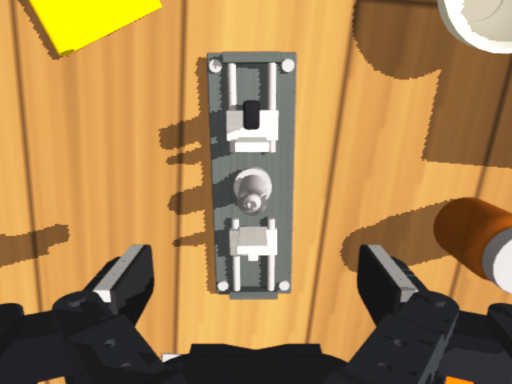

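```bash
python3 - <<'E'
from h import *
f=load('w3'); im=f['img']
m=(im.max(2)<45).astype(np.uint8); m[:,:235]=0;m[:,268:]=0;m[:90]=0;m[140:]=0
M=cv2.moments(m,True); u,v=M['m10']/M['m00'],M['m01']/M['m00']; print('h',u,v,M['m00'],ray(f,u,v,88))
c=im[40:310,190:320]; cv2.imwrite('pics/c5.png',cv2.resize(c,None,fx=2.2,fy=2.2,interpolation=cv2.INTER_CUBIC)[:,:,::-1])
print('pilot',ray(f,252.5,203.5,86))
P=[ray(f,a,b,12)[:2] for a,b in [(215,66),(288,65),(284,286),(223,286)]]
print(np.round(P,1),np.mean(P,0))
for i,j in ((0,3),(1,2)):
    d=P[i]-P[j]; print(np.degrees(np.arctan2(-d[0],d[1])))
E
```

```text
h 246.8148148148148 116.0 135.0 [494.31990625 288.76535789  88.        ]
pilot [504.96975863 213.9973985   86.        ]
[[457.6 331. ]
 [530.  338. ]
 [551.7  92.4]
 [479.7  86.5]] [504.765624   211.96431964]
5.16290311723081
5.039076716280168
```

View pics/c5.png

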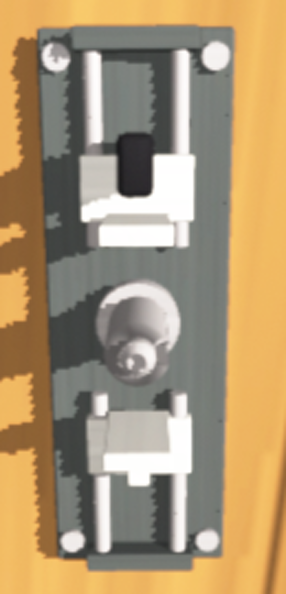

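```bash
python3 - <<'E'
from h import *
f=load('w3')
print(ray(f,251.4,114.5,88),ray(f,251.8,202.3,86))
plan([498,290,100],95.1,n=4)
E
```

```text
[497.95860585 290.26548122  88.        ] [504.26801575 215.04718045  86.        ]
t 2.17 at [505.6 233.1 231.1] 94.7 F [ 0.2 -1.  -0.7] gap 85.5
[{"tx": 0.0143, "ty": -0.0007, "tz": 0.0328, "roll": -0.1}, {"tx": 0.0143, "ty": -0.0007, "tz": 0.0328, "roll": -0.1}, {"tx": 0.0143, "ty": -0.0007, "tz": 0.0328, "roll": -0.1}, {"tx": 0.0143, "ty": -0.0006, "tz": 0.0328, "roll": -0.1}]
```

drive_tool(
  steps=[
    {"tx":0.019,"ty":-0.001,"tz":0.043,"roll":-0.1},
    {"tx":0.019,"ty":-0.001,"tz":0.043,"roll":-0.1},
    {"tx":0.019,"ty":-0.001,"tz":0.045,"roll":-0.1},
    {"tx":0.0,"ty":0.0,"tz":0.017,"roll":0.0},
    {"tx":0.0,"ty":0.0,"tz":0.017,"roll":0.0},
  ],
)

```text
clock: 2.8
tcp_pos: [498.1, 284.3, 66.2]
tool_rot: [0.678, 0.735, 0.0, 0.0]
force: [0.9, -0.4, 0.1]
finger_gap: 85.3
```

drive_tool(
  steps=[
    {"tx":0.0,"ty":0.0,"tz":0.0,"roll":0.0},
    {"tx":0.0,"ty":0.0,"tz":0.0,"roll":0.0},
    {"tx":0.0,"ty":0.0,"tz":0.0,"roll":0.0},
    {"tx":0.0,"ty":0.0,"tz":0.0,"roll":0.0},
  ],
  grip=1,
  squeeze=20,
)

```text
clock: 3.3
tcp_pos: [499.3, 285.3, 67.7]
tool_rot: [0.678, 0.735, 0.002, 0.001]
force: [5.6, -0.7, -4.7]
finger_gap: 13.5
```

```bash
python3 - <<'E'
from h import *
snap('side','s1');snap('wrist','w4'); plan([496,310,66],95.1,n=4)
E
```

```text
t 3.4 at [499.3 285.3  67.6] 94.7 F [ 3.8 -0.1  1.9] gap 13.3
[{"tx": 0.0062, "ty": -0.0003, "tz": 0.0004, "roll": -0.1}, {"tx": 0.0062, "ty": -0.0003, "tz": 0.0004, "roll": -0.1}, {"tx": 0.0062, "ty": -0.0003, "tz": 0.0004, "roll": -0.1}, {"tx": 0.0062, "ty": -0.0003, "tz": 0.0004, "roll": -0.1}]
```

View pics/w4.png

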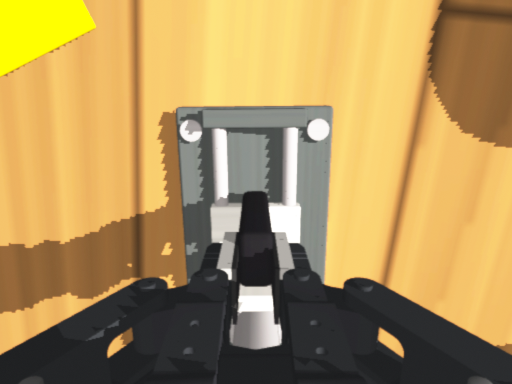

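View pics/s1.png

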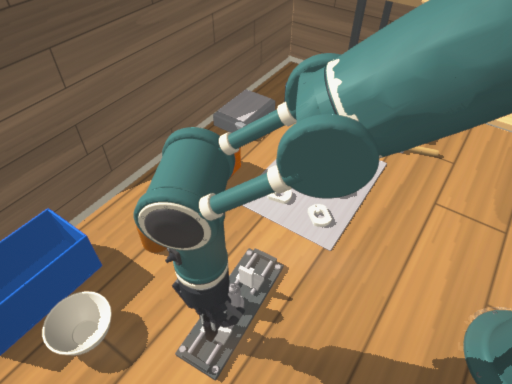

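drive_tool(
  steps=[
    {"tx":0.007,"ty":0.0,"tz":0.0,"roll":0.0},
    {"tx":0.007,"ty":0.0,"tz":0.0,"roll":0.0},
    {"tx":0.003,"ty":0.0,"tz":0.0,"roll":0.0},
  ],
)

```text
clock: 3.78
tcp_pos: [497.6, 303.1, 67.6]
tool_rot: [0.678, 0.735, 0.002, 0.001]
force: [4.9, -2.1, 5.6]
finger_gap: 13.5
```

drive_tool(
  steps=[
    {"tx":0.002,"ty":0.0,"tz":0.0,"roll":0.0},
    {"tx":0.002,"ty":0.0,"tz":0.0,"roll":0.0},
  ],
)

```text
clock: 4.03
tcp_pos: [497.4, 306.2, 67.5]
tool_rot: [0.677, 0.736, 0.001, 0.001]
force: [5.7, -8.0, 7.3]
finger_gap: 13.3
```

drive_tool(
  steps=[
    {"tx":0.002,"ty":0.0,"tz":0.0,"roll":0.0},
    {"tx":0.001,"ty":0.0,"tz":0.0,"roll":0.0},
  ],
)

```text
clock: 4.28
tcp_pos: [497.3, 306.3, 67.5]
tool_rot: [0.677, 0.736, -0.001, 0.003]
force: [6.1, -15.1, 10.1]
finger_gap: 13.5
```

drive_tool(
  steps=[
    {"tx":-0.002,"ty":0.0,"tz":0.0,"roll":0.0},
    {"tx":0.0,"ty":0.0,"tz":0.0,"roll":0.0},
    {"tx":0.0,"ty":0.0,"tz":-0.03,"roll":0.0},
    {"tx":0.0,"ty":0.0,"tz":-0.06,"roll":0.0},
    {"tx":0.0,"ty":0.0,"tz":-0.06,"roll":0.0},
  ],
  grip=-1,
)

```text
clock: 4.9
tcp_pos: [494.1, 306.9, 216.2]
tool_rot: [0.678, 0.735, -0.002, -0.001]
force: [0.7, 0.3, -0.1]
finger_gap: 85.4
```

```bash
python3 - <<'E'
from h import *
plan([450,-170,231],5,n=9)
E
```

```text
t 4.9 at [494.1 306.9 216.2] 94.7 F [ 0.7  0.3 -0.1] gap 85.4
[{"tx": -0.0524, "ty": -0.0092, "tz": -0.0016, "roll": 10.0}, {"tx": -0.0532, "ty": -0.0, "tz": -0.0016, "roll": 10.0}, {"tx": -0.0524, "ty": 0.0092, "tz": -0.0016, "roll": 10.0}, {"tx": -0.05, "ty": 0.0181, "tz": -0.0016, "roll": 10.0}, {"tx": -0.0461, "ty": 0.0265, "tz": -0.0016, "roll": 10.0}]
[{"tx": -0.0409, "ty": 0.0341, "tz": -0.0016, "roll": 10.0}, {"tx": -0.0343, "ty": 0.0407, "tz": -0.0016, "roll": 10.0}, {"tx": -0.0268, "ty": 0.046, "tz": -0.0016, "roll": 10.0}, {"tx": -0.0184, "ty": 0.0499, "tz": -0.0016, "roll": 10.0}]
```

drive_tool(
  steps=[
    {"tx":-0.052,"ty":-0.009,"tz":-0.002,"roll":10.0},
    {"tx":-0.053,"ty":0.0,"tz":-0.002,"roll":10.0},
    {"tx":-0.052,"ty":0.009,"tz":-0.002,"roll":10.0},
    {"tx":-0.05,"ty":0.018,"tz":-0.002,"roll":10.0},
    {"tx":-0.046,"ty":0.0265,"tz":-0.002,"roll":10.0},
  ],
)

```text
clock: 5.52
tcp_pos: [469.7, 42.5, 225.6]
tool_rot: [0.926, 0.378, -0.001, -0.001]
force: [0.5, -0.7, -0.5]
finger_gap: 84.8
```

drive_tool(
  steps=[
    {"tx":-0.041,"ty":0.034,"tz":-0.002,"roll":10.0},
    {"tx":-0.034,"ty":0.041,"tz":-0.002,"roll":10.0},
    {"tx":-0.027,"ty":0.046,"tz":-0.002,"roll":10.0},
    {"tx":-0.018,"ty":0.05,"tz":-0.002,"roll":10.0},
    {"tx":0.0,"ty":0.0,"tz":0.0,"roll":0.0},
  ],
)

```text
clock: 6.15
tcp_pos: [450.2, -171.1, 233.7]
tool_rot: [0.999, 0.038, -0.001, -0.0]
force: [0.2, -0.4, -0.2]
finger_gap: 85.3
```

```bash
python3 - <<'E'
from h import *
snap('wrist','w5'); plan([450,-170,231],5,n=1)
E
```

```text
t 6.2 at [ 450.3 -169.3  233.5] 4.5 F [ 0.5  0.5 -1.3] gap 85.7
[{"tx": -0.0004, "ty": 0.0007, "tz": 0.0025, "roll": -0.5}]
```

View pics/w5.png

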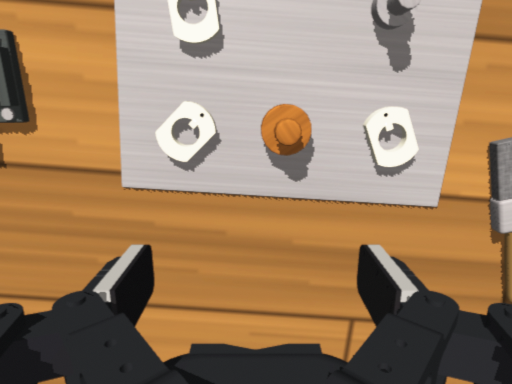

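Discs B and C and the mould are clear, at about (187,130), (391,136) and (287,130). A is cut off at the top edge near (194,15).

```bash
cat >> h.py <<'E'
def discs(f,zt=16,th=200,box=None,amin=150,dbg=True):
    im=f['img']; mx=im.max(2).astype(int);mn=im.min(2).astype(int)
    m=((mn>th)&(mx-mn<40)).astype(np.uint8)
    if box: 
        k=np.zeros_like(m);k[box[1]:box[3],box[0]:box[2]]=1;m*=k
    n,l,s,c=cv2.connectedComponentsWithStats(m); out=[]
    for i in range(1,n):
        if s[i,4]<amin: continue
        cs,_=cv2.findContours((l==i).astype(np.uint8),0,cv2.CHAIN_APPROX_NONE); c0=max(cs,key=len)[:,0,:]
        P=np.array([ray(f,u,v,zt)[:2] for u,v in c0]).astype(np.float32)
        h=cv2.convexHull(P); r=cv2.minAreaRect(h); M=cv2.moments(h); cen=np.array([M['m10'],M['m01']])/M['m00']
        B=cv2.boxPoints(r); e1=B[1]-B[0];e2=B[2]-B[1]
        e=e1 if np.hypot(*e1)>np.hypot(*e2) else e2
        ang=np.degrees(np.arctan2(e[1],e[0]))
        # dark dot along long axis at r~23
        hp=cv2.convexHull(c0); best=None
        g=im.mean(2)
        val=[]
        for sgn in (1,-1):
            v=255
            for rr in np.arange(19,28,1.0):
              for off in np.arange(-4,4.1,1):
                q=cen+sgn*rr*np.array([np.cos(np.radians(ang)),np.sin(np.radians(ang))])+off*np.array([-np.sin(np.radians(ang)),np.cos(np.radians(ang))])
                uv=proj(f,[q[0],q[1],zt]); a,b=int(round(uv[0])),int(round(uv[1]))
                if 0<=a<512 and 0<=b<384: v=min(v,g[b,a])
            val.append(v)
        if val[1]<val[0]: ang+=180
        ang=(ang+180)%360-180
        u=proj(f,[cen[0],cen[1],zt])
        out.append((cen,ang,np.sort(r[1])))
        if dbg: print('disc c',cen.round(1),'rectc',np.round(r[0],1),'ang',round(float(ang),1),'size',np.round(np.sort(r[1]),1),'dot',np.round(val),'px',u.round())
    return out
E
python3 - <<'E'
from h import *
f=load('w5')
for th in (190,215,235): print(th); discs(f,th=th,box=(125,0,470,190))
E
```

```text
190
disc c [ 575.9 -157.4] rectc [ 575.8 -161.2] ang 94.3 size [ 55.9 255.2] dot [194. 108.] px [251.  32.]
disc c [ 615.3 -339.9] rectc [ 615.  -338.6] ang 94.3 size [ 4.3 45.4] dot [191. 171.] px [446.   2.]
disc c [ 609.7 -339.5] rectc [ 609.7 -338.5] ang 90.6 size [ 3.2 49.5] dot [189. 160.] px [445.   9.]
disc c [ 597.9 -334. ] rectc [ 598.1 -339.5] ang 94.3 size [ 8.8 51.9] dot [191. 100.] px [436.  22.]
disc c [ 581.  -342.5] rectc [ 581.  -341.7] ang -89.2 size [ 8.2 58.4] dot [193. 193.] px [441.  42.]
disc c [ 565.4 -345.9] rectc [ 564.1 -343.3] ang -90.2 size [13.3 56. ] dot [193. 155.] px [441.  59.]
disc c [ 533.8 -175. ] rectc [ 534.9 -201.3] ang -88.8 size [  7.4 333. ] dot [190. 192.] px [266.  79.]
disc c [521.4 -81.3] rectc [522.4 -93.5] ang -90.2 size [  8.1 117.7] dot [189. 188.] px [172.  84.]
disc c [ 526.4 -275.6] rectc [ 526.2 -279.6] ang 90.3 size [  6.6 183. ] dot [192. 191.] px [364.  94.]
disc c [475.2 -77.1] rectc [476.3 -79.7] ang -91.5 size [63.2 92.3] dot [188. 105.] px [167. 131.]
disc c [ 490.5 -306.5] rectc [ 485.2 -295.2] ang 94.3 size [ 62.3 155.3
[... 153 characters left out ...]
52.8] rectc [ 454.2 -352.5] ang 90.2 size [ 7.2 41.1] dot [138. 100.] px [424. 170.]
215
disc c [ 582.7 -101.3] rectc [ 581.4 -101.3] ang -85.7 size [35.8 47.5] dot [106. 194.] px [193.  19.]
disc c [475.6 -95.5] rectc [475.5 -95.5] ang -41.9 size [44.1 61.7] dot [ 50. 247.] px [185. 132.]
disc c [ 486.7 -311.5] rectc [ 487.1 -311.5] ang 26.2 size [43.8 63.1] dot [ 49. 247.] px [392. 136.]
235
disc c [ 582.9 -101.5] rectc [ 581.9 -101.6] ang -85.7 size [34.9 45. ] dot [106. 194.] px [193.  19.]
disc c [475.4 -95.6] rectc [475.3 -95.4] ang -41.9 size [42.5 59.6] dot [ 50. 247.] px [185. 132.]
disc c [ 486.4 -311.5] rectc [ 486.6 -311.4] ang 26.0 size [42.3 60.9] dot [ 49. 247.] px [392. 137.]
```

```bash
python3 - <<'E'
from h import *
plan([475.5,-95.5,70],-42,n=5)
E
```

```text
t 6.2 at [ 450.3 -169.3  233.5] 4.5 F [ 0.5  0.5 -1.3] gap 85.7
[{"tx": 0.0062, "ty": -0.0143, "tz": 0.0327, "roll": 9.3}, {"tx": 0.0038, "ty": -0.0151, "tz": 0.0327, "roll": 9.3}, {"tx": 0.0013, "ty": -0.0155, "tz": 0.0327, "roll": 9.3}, {"tx": -0.0012, "ty": -0.0155, "tz": 0.0327, "roll": 9.3}, {"tx": -0.0037, "ty": -0.0151, "tz": 0.0327, "roll": 9.3}]
```

drive_tool(
  steps=[
    {"tx":0.0062,"ty":-0.0143,"tz":0.0327,"roll":9.3},
    {"tx":0.0038,"ty":-0.0151,"tz":0.0327,"roll":9.3},
    {"tx":0.0013,"ty":-0.0155,"tz":0.0327,"roll":9.3},
    {"tx":-0.0012,"ty":-0.0155,"tz":0.0327,"roll":9.3},
    {"tx":-0.0037,"ty":-0.0151,"tz":0.0327,"roll":9.3},
  ],
)

```text
clock: 6.82
tcp_pos: [475.6, -92.4, 69.4]
tool_rot: [0.934, -0.358, -0.001, -0.0]
force: [0.4, -0.0, -0.0]
finger_gap: 85.5
```

```bash
python3 - <<'E'
from h import *
f=snap('wrist','w6'); discs(f,th=215);plan([475.5,-95.5,5],-42,n=3)
E
```

```text
disc c [592.3 -99. ] rectc [593.9 -99.8] ang 11.6 size [43.7 61.5] dot [ 38. 241.] px [116.  49.]
disc c [475.6 -95.5] rectc [475.5 -95.6] ang -41.3 size [43.3 60.8] dot [ 26. 240.] px [258. 208.]
t 6.88 at [472.4 -90.3  65. ] -42.2 F [-1.2  1.  -2.5] gap 85.2
[{"tx": 0.0019, "ty": 0.0006, "tz": 0.02, "roll": -0.1}, {"tx": 0.0019, "ty": 0.0006, "tz": 0.02, "roll": -0.1}, {"tx": 0.0019, "ty": 0.0006, "tz": 0.02, "roll": -0.1}]
```

View pics/w6.png

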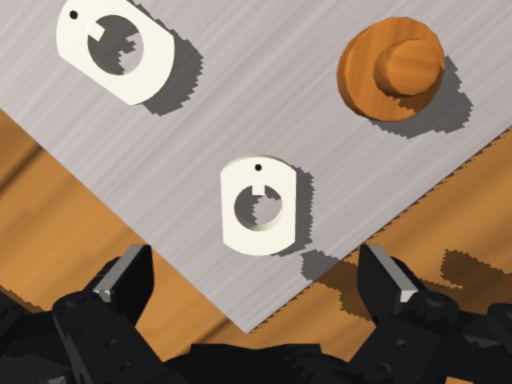

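Disc B sits at (258,208), square between the fingers with its dot at (258,167). I'll go down on it.

drive_tool(
  steps=[
    {"tx":0.002,"ty":0.0006,"tz":0.02,"roll":-0.2},
    {"tx":0.002,"ty":0.0006,"tz":0.02,"roll":0.0},
    {"tx":0.0,"ty":0.0,"tz":0.018,"roll":0.0},
    {"tx":0.0,"ty":0.0,"tz":0.0,"roll":0.0},
  ],
)

```text
clock: 7.38
tcp_pos: [476.3, -97.0, 11.5]
tool_rot: [0.935, -0.354, -0.002, -0.0]
force: [-0.1, 0.0, -0.6]
finger_gap: 85.2
```

```bash
python3 - <<'E'
from h import *
plan([475.5,-95.5,5],-42,n=1)
E
```

```text
t 7.38 at [476.3 -97.   11.5] -41.4 F [-0.1  0.  -0.6] gap 85.2
[{"tx": -0.0016, "ty": -0.0006, "tz": 0.0065, "roll": 0.6}]
```

drive_tool(
  steps=[
    {"tx":-0.0016,"ty":0.0,"tz":0.006,"roll":0.0},
    {"tx":0.0,"ty":0.0,"tz":0.0,"roll":0.0},
  ],
)

```text
clock: 7.62
tcp_pos: [476.9, -97.3, 7.1]
tool_rot: [0.935, -0.355, 0.0, -0.0]
force: [-0.1, 0.5, 0.3]
finger_gap: 85.1
```

drive_tool(
  steps=[
    {"tx":0.0,"ty":0.0,"tz":0.0,"roll":0.0},
    {"tx":0.0,"ty":0.0,"tz":0.0,"roll":0.0},
    {"tx":0.0,"ty":0.0,"tz":0.0,"roll":0.0},
    {"tx":0.0,"ty":0.0,"tz":0.0,"roll":0.0},
  ],
  grip=1,
  squeeze=40,
)

```text
clock: 8.12
tcp_pos: [477.5, -97.9, 7.5]
tool_rot: [0.935, -0.355, 0.001, -0.0]
force: [-0.6, -0.6, 5.3]
finger_gap: 42.7
```

drive_tool(
  steps=[
    {"tx":0.0,"ty":0.0,"tz":-0.02,"roll":0.0},
    {"tx":0.0,"ty":0.0,"tz":-0.06,"roll":0.0},
    {"tx":0.0,"ty":0.0,"tz":-0.06,"roll":0.0},
  ],
)

```text
clock: 8.5
tcp_pos: [475.8, -97.5, 147.1]
tool_rot: [0.935, -0.355, -0.001, 0.0]
force: [0.9, -0.4, -0.1]
finger_gap: 42.6
```

```bash
python3 - <<'E'
from h import *
f=snap('wrist','w7'); plan([470,210,170],5,n=6)
E
```

```text
t 8.55 at [481.6 -99.  156.7] -41.6 F [ 2.3 -0.3  3.6] gap 42.6
[{"tx": -0.0357, "ty": -0.0372, "tz": -0.0022, "roll": -7.8}, {"tx": -0.0303, "ty": -0.0417, "tz": -0.0022, "roll": -7.8}, {"tx": -0.0244, "ty": -0.0454, "tz": -0.0022, "roll": -7.8}, {"tx": -0.018, "ty": -0.0483, "tz": -0.0022, "roll": -7.8}, {"tx": -0.0113, "ty": -0.0503, "tz": -0.0022, "roll": -7.8}]
[{"tx": -0.0044, "ty": -0.0513, "tz": -0.0022, "roll": -7.8}]
```

View pics/w7.png

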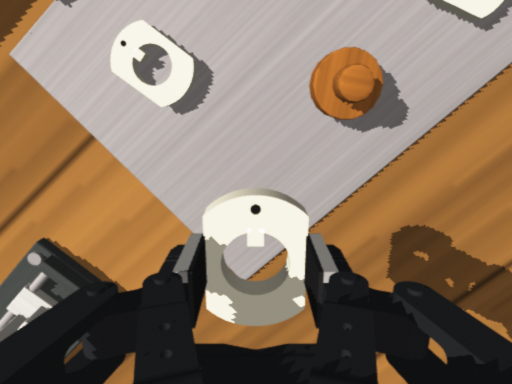

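```bash
python3 - <<'E'
from h import *
plan([507,213,150],5.1,n=6)
E
```

```text
t 8.55 at [481.6 -99.  156.7] -41.6 F [ 2.3 -0.3  3.6] gap 42.6
[{"tx": -0.0314, "ty": -0.0417, "tz": 0.0011, "roll": -7.8}, {"tx": -0.0254, "ty": -0.0455, "tz": 0.0011, "roll": -7.8}, {"tx": -0.019, "ty": -0.0486, "tz": 0.0011, "roll": -7.8}, {"tx": -0.0123, "ty": -0.0507, "tz": 0.0011, "roll": -7.8}, {"tx": -0.0053, "ty": -0.0519, "tz": 0.0011, "roll": -7.8}]
[{"tx": 0.0018, "ty": -0.0521, "tz": 0.0011, "roll": -7.8}]
```

drive_tool(
  steps=[
    {"tx":-0.0314,"ty":-0.0417,"tz":0.001,"roll":-7.8},
    {"tx":-0.0254,"ty":-0.0455,"tz":0.001,"roll":-7.8},
    {"tx":-0.019,"ty":-0.0486,"tz":0.001,"roll":-7.8},
    {"tx":-0.0123,"ty":-0.0507,"tz":0.001,"roll":-7.8},
    {"tx":-0.0053,"ty":-0.0519,"tz":0.001,"roll":-7.8},
  ],
)

```text
clock: 9.18
tcp_pos: [497.7, 163.8, 141.2]
tool_rot: [1.0, -0.021, -0.0, 0.0]
force: [1.0, -0.3, -1.3]
finger_gap: 42.7
```

drive_tool(
  steps=[
    {"tx":0.0018,"ty":-0.0521,"tz":0.001,"roll":-7.8},
    {"tx":0.0,"ty":0.0,"tz":0.0,"roll":0.0},
    {"tx":0.0,"ty":0.0,"tz":0.0,"roll":0.0},
  ],
)

```text
clock: 9.55
tcp_pos: [501.6, 213.9, 139.9]
tool_rot: [0.999, 0.045, -0.001, 0.0]
force: [-0.6, -0.6, -0.2]
finger_gap: 42.5
```

```bash
python3 - <<'E'
from h import *
plan([507,213,100],5.1,n=1)
f=snap('wrist','w8'); s,p,ps,R=cur()
c=R.T@(np.array(f['extrinsics'])[:3,3]-p); print('cam in tool',c, (R.T@np.array(f['extrinsics'])[:3,:3]).round(3).tolist())
im=f['img'][170:340,170:340]; cv2.imwrite('pics/c8.png',cv2.resize(im,None,fx=3.5,fy=3.5,interpolation=cv2.INTER_CUBIC)[:,:,::-1])
for x in (-4,-2.4,0):
  for z in (-8.7,):
    P=lambda a,b:proj(f,p+R@np.array([x+a,b,z]))
    print(x,P(0,0),'dot',P(23,0),'borefront',P(15,0),'boreback',P(-15,0),'sides',P(0,-15),P(0,15),'end',P(31,0))
E
```

```text
t 9.55 at [501.6 213.9 139.9] 5.2 F [-0.6 -0.6 -0.2] gap 42.5
[{"tx": 0.0053, "ty": 0.0013, "tz": 0.0399, "roll": 0.1}]
cam in tool [  66.46353071   -0.67667224 -142.1556174 ] [[-0.0, -0.964, -0.268], [1.0, -0.0, -0.0], [-0.0, -0.268, 0.964]]
-4 [256.71511122 265.9705529 ] dot [256.76008059 215.5546011 ] borefront [256.74400133 233.58134457] boreback [256.68775243 296.64297092] sides [221.90508853 265.98661544] [291.52524573 265.9544903 ] end [256.77665462 196.97317179]
-2.4 [256.71811767 262.59997103] dot [256.7633551 211.8834994] borefront [256.74717867 230.01917498] boreback [256.69060141 293.44892587] sides [221.80671611 262.61608579] [291.62963169 262.58385623] end [256.78003081 193.18806373]
0 [256.72266032 257.50712553] dot [256.76830434 206.33481007] borefront [256.75198051 224.63574456] boreback [256.6949053  288.62375722] sides [221.65807842 257.52331923] [291.78735568 257.49093177] end [256.78513436 187.46638741]
```

View pics/c8.png

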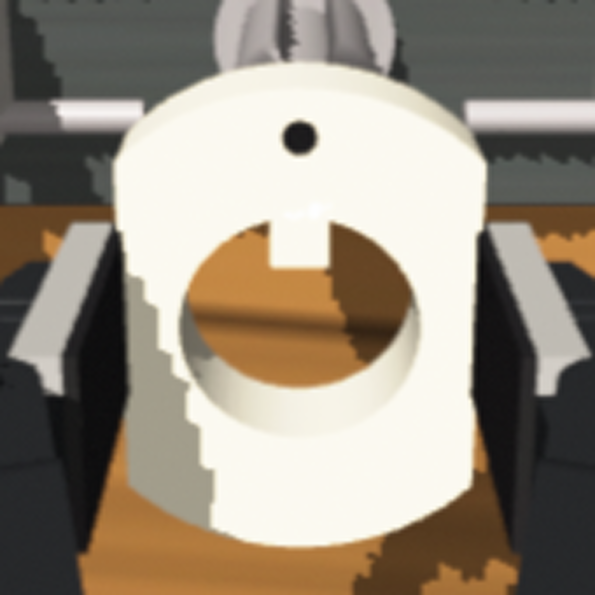

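The disc is held level. Its bore centre is near (256,263), about 3 mm behind the tool centre line. I'll step back to see the spindle.

drive_tool(
  steps=[
    {"tx":-0.05,"ty":0.0,"tz":0.02,"roll":0.0},
    {"tx":0.0,"ty":0.0,"tz":0.014,"roll":0.0},
    {"tx":0.0,"ty":0.0,"tz":0.0,"roll":0.0},
    {"tx":0.0,"ty":0.0,"tz":0.0,"roll":0.0},
  ],
)

```text
clock: 10.1
tcp_pos: [454.3, 209.6, 107.9]
tool_rot: [0.999, 0.044, 0.001, -0.0]
force: [0.5, -0.1, 0.3]
finger_gap: 42.7
```

```bash
python3 - <<'E'
from h import *
plan([507,213,100],5.1,n=1)
f=snap('wrist','w9'); s,p,ps,R=cur()
im=f['img'][50:340,130:390]; cv2.imwrite('pics/c9.png',cv2.resize(im,None,fx=2.2,fy=2.05,interpolation=cv2.INTER_CUBIC)[:,:,::-1])
E
```

```text
t 10.1 at [454.3 209.6 107.9] 5.1 F [ 0.5 -0.1  0.3] gap 42.7
[{"tx": 0.0528, "ty": 0.0012, "tz": 0.0079, "roll": -0.0}]
```

View pics/c9.png

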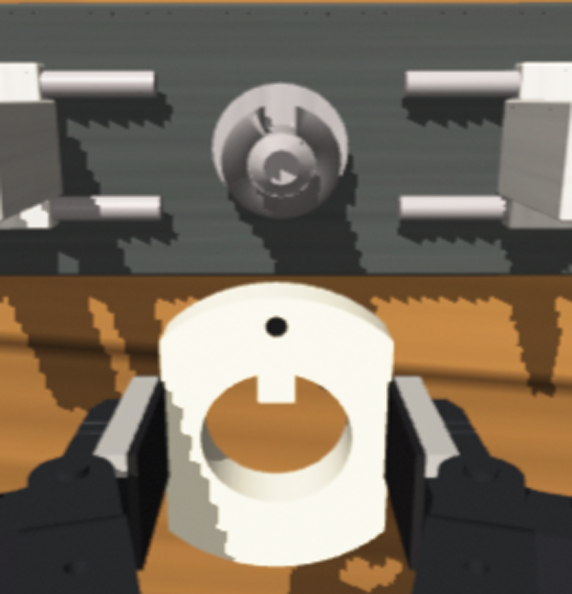

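```bash
python3 - <<'E'
from h import *
f=load('w9'); im=f['img'][80:165,215:300]; cv2.imwrite('pics/c10.png',cv2.resize(im,None,fx=7,fy=7,interpolation=cv2.INTER_CUBIC)[:,:,::-1])
E
```

```text
(no output)
```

View pics/c10.png

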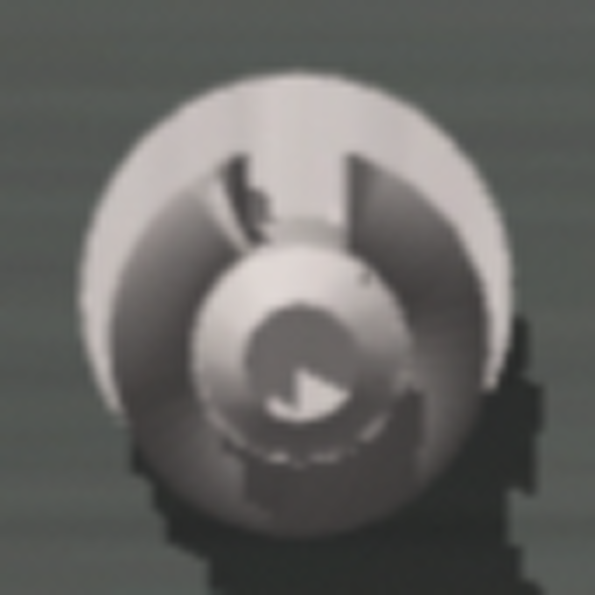

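```bash
python3 - <<'E'
from h import *
f=load('w9'); s,p,ps,R=cur()
print('tip',ray(f,258.0-.5,131.7-.5,86)); a=ray(f,257.7-.5,156.4-.5,74); u=np.array([np.cos(np.radians(5)),np.sin(np.radians(5)),0]);print('shoulder',a+14*u)
a=ray(f,257.3-.5,90.3-.5,24);print('seat',a-20*u)
zt=p[2]+8.7
print('bore',ray(f,255.9-.5,50+375/2.05-.5,zt),ray(f,255.9-.5,50+500/2.05-.5,zt), 'dot',ray(f,255.5,50+326/2.05-.5,zt))
b=(ray(f,255.4,50+375/2.05-.5,zt)+ray(f,255.4,50+500/2.05-.5,zt))/2; print(b, R.T@(b-p))
E
```

```text
tip [504.73334812 213.00087384  86.        ]
shoulder [504.89192664 213.07209688  74.        ]
seat [504.82450267 213.10787348  24.        ]
bore [465.78810731 210.59561424 116.77145349] [437.05861775 208.07708143 116.77145349] dot [476.27464313 211.47369887 116.77145349]
[451.42336253 209.33634784 116.77145349] [-3.0018129   0.19404182 -8.70822049]
```

drive_tool(
  steps=[
    {"tx":0.027,"ty":0.0005,"tz":0.0,"roll":0.0},
    {"tx":0.0265,"ty":0.0006,"tz":0.0,"roll":0.0},
    {"tx":0.0,"ty":0.0,"tz":0.0,"roll":0.0},
    {"tx":0.0,"ty":0.0,"tz":0.0,"roll":0.0},
  ],
)

```text
clock: 10.65
tcp_pos: [505.8, 213.3, 107.0]
tool_rot: [0.999, 0.045, -0.0, 0.0]
force: [-0.1, 0.2, -1.3]
finger_gap: 42.5
```

```bash
python3 - <<'E'
from h import *
plan([507.7,213.3,108],5.1,n=1)
f=snap('wrist','w10')
im=f['img'][170:340,170:340]; cv2.imwrite('pics/c11.png',cv2.resize(im,None,fx=3.5,fy=3.5,interpolation=cv2.INTER_CUBIC)[:,:,::-1])
E
```

```text
t 10.65 at [505.8 213.3 107. ] 5.1 F [-0.1  0.2 -1.3] gap 42.5
[{"tx": 0.0019, "ty": 0.0002, "tz": -0.001, "roll": 0.0}]
```

View pics/c11.png

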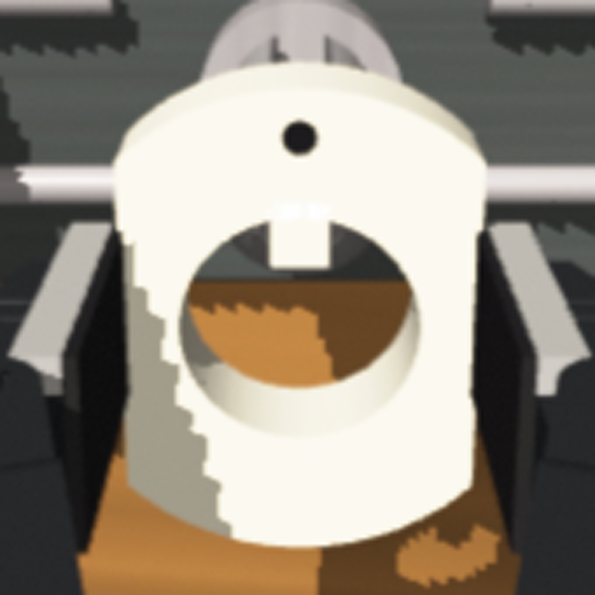

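drive_tool(
  steps=[
    {"tx":0.002,"ty":0.0002,"tz":0.008,"roll":0.0},
    {"tx":0.0,"ty":0.0,"tz":0.006,"roll":0.0},
    {"tx":0.0,"ty":0.0,"tz":0.0,"roll":0.0},
    {"tx":0.0,"ty":0.0,"tz":0.0,"roll":0.0},
  ],
)

```text
clock: 11.2
tcp_pos: [507.7, 213.4, 92.7]
tool_rot: [0.999, 0.045, -0.0, 0.0]
force: [-0.3, -0.7, -0.4]
finger_gap: 42.2
```

drive_tool(
  steps=[
    {"tx":0.0,"ty":0.0,"tz":0.004,"roll":0.0},
    {"tx":0.0,"ty":0.0,"tz":0.004,"roll":0.0},
    {"tx":0.0,"ty":0.0,"tz":0.003,"roll":0.0},
    {"tx":0.0,"ty":0.0,"tz":0.0,"roll":0.0},
  ],
)

```text
clock: 11.7
tcp_pos: [507.5, 213.3, 81.3]
tool_rot: [0.999, 0.045, -0.0, 0.0]
force: [0.0, -0.2, -1.0]
finger_gap: 42.1
```

Past the pilot with no force, so I'll carry on through the shoulder.

drive_tool(
  steps=[
    {"tx":0.0,"ty":0.0,"tz":0.003,"roll":0.0},
    {"tx":0.0,"ty":0.0,"tz":0.003,"roll":0.0},
    {"tx":0.0,"ty":0.0,"tz":0.002,"roll":0.0},
    {"tx":0.0,"ty":0.0,"tz":0.0,"roll":0.0},
  ],
)

```text
clock: 12.2
tcp_pos: [507.7, 213.3, 73.5]
tool_rot: [0.999, 0.045, -0.0, 0.0]
force: [0.8, 0.4, -1.0]
finger_gap: 42.9
```

drive_tool(
  steps=[
    {"tx":0.0,"ty":0.0,"tz":0.003,"roll":0.0},
    {"tx":0.0,"ty":0.0,"tz":0.0,"roll":0.0},
  ],
)

```text
clock: 12.45
tcp_pos: [507.6, 213.3, 70.5]
tool_rot: [0.999, 0.045, -0.0, 0.0]
force: [0.1, -0.5, -0.5]
finger_gap: 42.4
```

drive_tool(
  steps=[
    {"tx":0.0,"ty":0.0,"tz":0.009,"roll":0.0},
    {"tx":0.0,"ty":0.0,"tz":0.009,"roll":0.0},
    {"tx":0.0,"ty":0.0,"tz":0.009,"roll":0.0},
    {"tx":0.0,"ty":0.0,"tz":0.006,"roll":0.0},
    {"tx":0.0,"ty":0.0,"tz":0.0,"roll":0.0},
  ],
)

```text
clock: 13.08
tcp_pos: [507.3, 213.2, 36.9]
tool_rot: [0.999, 0.045, -0.001, 0.0]
force: [0.2, -0.2, -1.1]
finger_gap: 42.8
```

drive_tool(
  steps=[
    {"tx":0.0,"ty":0.0,"tz":0.0,"roll":0.0},
    {"tx":0.0,"ty":0.0,"tz":0.0,"roll":0.0},
  ],
  grip=-0.3,
)

```text
clock: 13.32
tcp_pos: [508.4, 213.6, 38.4]
tool_rot: [0.999, 0.045, 0.001, -0.0]
force: [-0.5, -0.3, -0.7]
finger_gap: 55.8
```

drive_tool(
  steps=[
    {"tx":0.0,"ty":0.0,"tz":-0.03,"roll":0.0},
    {"tx":0.0,"ty":0.0,"tz":-0.05,"roll":0.0},
    {"tx":0.0,"ty":0.0,"tz":-0.05,"roll":0.0},
    {"tx":-0.04,"ty":0.0,"tz":0.0,"roll":0.0},
    {"tx":0.0,"ty":0.0,"tz":0.0,"roll":0.0},
  ],
)

```text
clock: 13.95
tcp_pos: [466.3, 209.7, 168.6]
tool_rot: [0.999, 0.045, 0.0, -0.0]
force: [0.2, 1.0, -0.4]
finger_gap: 55.5
```

```bash
python3 - <<'E'
from h import *
f=snap('wrist','w11'); plan([475,-100,190],9.5,n=6)
E
```

```text
t 14.0 at [467.4 209.8 168.3] 5.2 F [ 1.  -0.2 -0.2] gap 55.4
[{"tx": -0.0034, "ty": 0.0515, "tz": -0.0036, "roll": -0.7}, {"tx": -0.0041, "ty": 0.0515, "tz": -0.0036, "roll": -0.7}, {"tx": -0.0047, "ty": 0.0514, "tz": -0.0036, "roll": -0.7}, {"tx": -0.0053, "ty": 0.0514, "tz": -0.0036, "roll": -0.7}, {"tx": -0.006, "ty": 0.0513, "tz": -0.0036, "roll": -0.7}]
[{"tx": -0.0066, "ty": 0.0512, "tz": -0.0036, "roll": -0.7}]
```

View pics/w11.png

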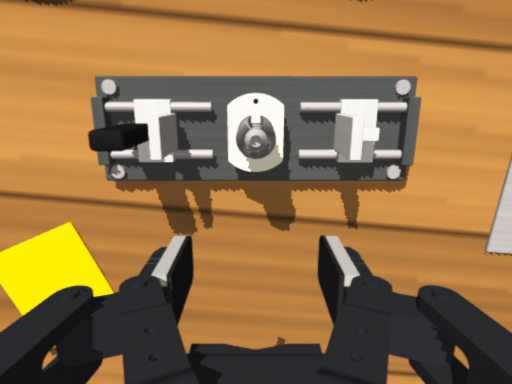

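The first disc (B) is on the spindle: flat, tab in the keyway, dot at (256,101). Next is A.

```bash
python3 - <<'E'
from h import *
plan([570,-104,150],10.5,n=6)
E
```

```text
t 14.0 at [467.4 209.8 168.3] 5.2 F [ 1.  -0.2 -0.2] gap 55.4
[{"tx": 0.0123, "ty": 0.0536, "tz": 0.0031, "roll": -0.9}, {"tx": 0.0115, "ty": 0.0538, "tz": 0.0031, "roll": -0.9}, {"tx": 0.0106, "ty": 0.054, "tz": 0.0031, "roll": -0.9}, {"tx": 0.0098, "ty": 0.0541, "tz": 0.0031, "roll": -0.9}, {"tx": 0.009, "ty": 0.0543, "tz": 0.0031, "roll": -0.9}]
[{"tx": 0.0081, "ty": 0.0544, "tz": 0.0031, "roll": -0.9}]
```

drive_tool(
  steps=[
    {"tx":0.0123,"ty":0.0536,"tz":0.003,"roll":-0.9},
    {"tx":0.0115,"ty":0.0538,"tz":0.003,"roll":-0.9},
    {"tx":0.0106,"ty":0.054,"tz":0.003,"roll":-0.9},
    {"tx":0.0098,"ty":0.0541,"tz":0.003,"roll":-0.9},
    {"tx":0.009,"ty":0.0543,"tz":0.003,"roll":-0.9},
  ],
  grip=-1,
)

```text
clock: 14.62
tcp_pos: [554.6, -53.7, 152.4]
tool_rot: [0.996, 0.084, 0.0, 0.0]
force: [0.2, 0.5, 0.3]
finger_gap: 85.4
```

drive_tool(
  steps=[
    {"tx":0.0081,"ty":0.0544,"tz":0.003,"roll":-0.9},
    {"tx":0.0,"ty":0.0,"tz":0.0,"roll":0.0},
    {"tx":0.0,"ty":0.0,"tz":0.0,"roll":0.0},
  ],
)

```text
clock: 15.0
tcp_pos: [570.6, -104.0, 149.1]
tool_rot: [0.996, 0.091, -0.001, -0.0]
force: [-0.0, 0.1, -1.1]
finger_gap: 85.6
```

```bash
python3 - <<'E'
from h import *
f=snap('wrist','w12'); d=discs(f,th=215)[0] ; plan([594,-99.5,30],10.5,n=4)
E
```

```text
disc c [594.1 -99.4] rectc [594.2 -99.2] ang 10.4 size [43.1 60.9] dot [ 29. 237.] px [255. 151.]
disc c [ 501.1 -311. ] rectc [ 503.  -313.9] ang -108.8 size [27.1 54.1] dot [210. 124.] px [466. 293.]
t 15.05 at [ 570.5 -103.3  149.2] 10.6 F [ 0.2 -0.4  0.7] gap 85.2
[{"tx": 0.006, "ty": 0.0001, "tz": 0.0298, "roll": 0.0}, {"tx": 0.006, "ty": 0.0001, "tz": 0.0298, "roll": 0.0}, {"tx": 0.006, "ty": 0.0001, "tz": 0.0298, "roll": 0.0}, {"tx": 0.006, "ty": 0.0001, "tz": 0.0298, "roll": 0.0}]
```

View pics/w12.png

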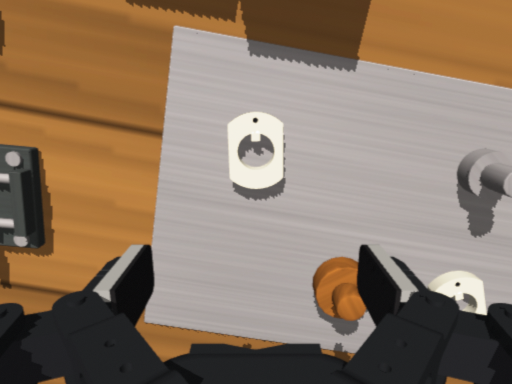

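A is at (255,150). I'll move over it and go down to the grasp height.

drive_tool(
  steps=[
    {"tx":0.008,"ty":0.0,"tz":0.045,"roll":0.0},
    {"tx":0.008,"ty":0.0,"tz":0.045,"roll":0.0},
    {"tx":0.007,"ty":0.0,"tz":0.03,"roll":0.0},
    {"tx":0.0,"ty":0.0,"tz":0.015,"roll":0.0},
    {"tx":0.0,"ty":0.0,"tz":0.0,"roll":0.0},
  ],
)

```text
clock: 15.68
tcp_pos: [592.1, -98.5, 13.9]
tool_rot: [0.996, 0.093, -0.001, -0.0]
force: [-0.1, -0.2, 1.0]
finger_gap: 85.5
```

```bash
python3 - <<'E'
from h import *
plan([594.2,-99.4,6],10.5,n=1)
E
```

```text
t 15.68 at [592.1 -98.5  13.9] 10.6 F [-0.1 -0.2  1. ] gap 85.5
[{"tx": 0.0019, "ty": 0.0013, "tz": 0.0079, "roll": 0.1}]
```

drive_tool(
  steps=[
    {"tx":0.0019,"ty":0.0013,"tz":0.0075,"roll":0.0},
    {"tx":0.0,"ty":0.0,"tz":0.0,"roll":0.0},
  ],
)

```text
clock: 15.92
tcp_pos: [596.1, -100.8, 8.2]
tool_rot: [0.996, 0.092, 0.001, 0.0]
force: [0.0, 0.2, -0.3]
finger_gap: 85.5
```

drive_tool(
  steps=[
    {"tx":0.0,"ty":0.0,"tz":0.0,"roll":0.0},
    {"tx":0.0,"ty":0.0,"tz":0.0,"roll":0.0},
    {"tx":0.0,"ty":0.0,"tz":0.0,"roll":0.0},
    {"tx":0.0,"ty":0.0,"tz":0.0,"roll":0.0},
  ],
  grip=1,
)

```text
clock: 16.42
tcp_pos: [596.0, -100.8, 8.1]
tool_rot: [0.996, 0.092, 0.001, 0.0]
force: [0.5, 0.1, 4.5]
finger_gap: 42.8
```

drive_tool(
  steps=[
    {"tx":0.0,"ty":0.0,"tz":-0.02,"roll":0.0},
    {"tx":0.0,"ty":0.0,"tz":-0.06,"roll":0.0},
    {"tx":0.0,"ty":0.0,"tz":-0.05,"roll":0.0},
  ],
)

```text
clock: 16.8
tcp_pos: [595.3, -100.6, 139.7]
tool_rot: [0.996, 0.092, 0.0, 0.0]
force: [0.4, -0.0, -0.3]
finger_gap: 42.8
```

```bash
python3 - <<'E'
from h import *
plan([456,208.5,125],5.1,n=6)
E
```

```text
t 16.8 at [ 595.3 -100.6  139.7] 10.6 F [ 0.4 -0.  -0.3] gap 42.8
[{"tx": -0.0134, "ty": -0.0549, "tz": 0.0025, "roll": 0.9}, {"tx": -0.0143, "ty": -0.0547, "tz": 0.0025, "roll": 0.9}, {"tx": -0.0151, "ty": -0.0544, "tz": 0.0025, "roll": 0.9}, {"tx": -0.016, "ty": -0.0542, "tz": 0.0025, "roll": 0.9}, {"tx": -0.0168, "ty": -0.0539, "tz": 0.0025, "roll": 0.9}]
[{"tx": -0.0177, "ty": -0.0537, "tz": 0.0025, "roll": 0.9}]
```

drive_tool(
  steps=[
    {"tx":-0.0134,"ty":-0.0549,"tz":0.002,"roll":0.9},
    {"tx":-0.0143,"ty":-0.0547,"tz":0.002,"roll":0.9},
    {"tx":-0.0151,"ty":-0.0544,"tz":0.002,"roll":0.9},
    {"tx":-0.016,"ty":-0.0542,"tz":0.002,"roll":0.9},
    {"tx":-0.0168,"ty":-0.0539,"tz":0.002,"roll":0.9},
  ],
)

```text
clock: 17.42
tcp_pos: [478.3, 158.3, 128.3]
tool_rot: [0.999, 0.052, 0.001, -0.0]
force: [0.2, 0.2, 0.1]
finger_gap: 42.4
```

drive_tool(
  steps=[
    {"tx":-0.0177,"ty":-0.0537,"tz":0.01,"roll":0.9},
    {"tx":0.0,"ty":0.0,"tz":0.01,"roll":0.0},
    {"tx":0.0,"ty":0.0,"tz":0.0,"roll":0.0},
    {"tx":0.0,"ty":0.0,"tz":0.0,"roll":0.0},
  ],
)

```text
clock: 17.92
tcp_pos: [456.6, 207.5, 107.7]
tool_rot: [0.999, 0.044, 0.0, 0.0]
force: [1.3, 0.5, -0.9]
finger_gap: 42.3
```

```bash
python3 - <<'E'
from h import *
f=snap('wrist','w13'); plan([455,209,108],5.1,n=1)
im=f['img'][190:340,170:340]; cv2.imwrite('pics/c13.png',cv2.resize(im,None,fx=4,fy=4,interpolation=cv2.INTER_CUBIC)[:,:,::-1])
E
```

```text
t 17.98 at [456.8 207.4 107.8] 5.1 F [ 0.3  0.2 -0.9] gap 42.8
[{"tx": -0.0017, "ty": -0.0018, "tz": -0.0002, "roll": -0.0}]
```

View pics/c13.png

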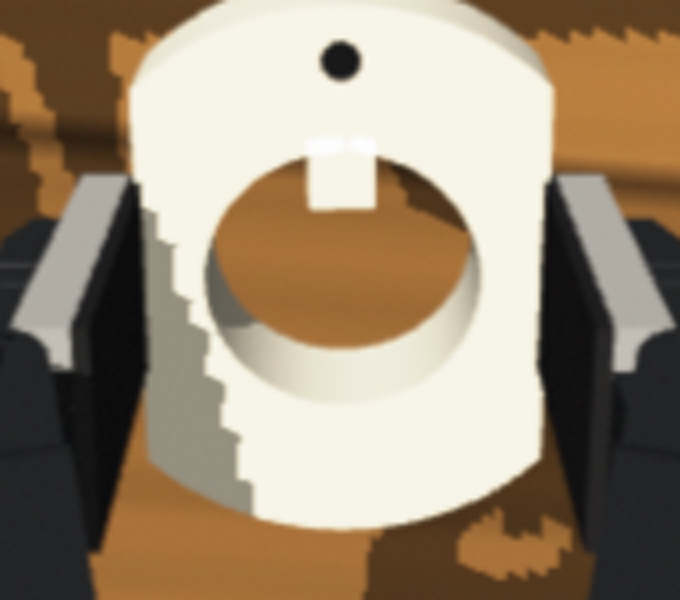

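View pics/w13.png

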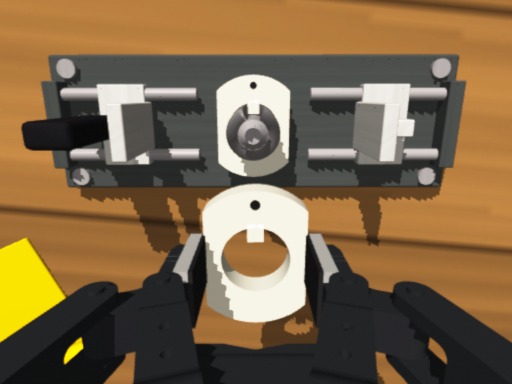

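```bash
cat >>h.py <<'E'
def bore(f,uc,v1,v2,ht,ud=None,vd=None):
    s,p,ps,R=cur(); zt=p[2]+ht
    b=(ray(f,uc-.5,v1-.5,zt)+ray(f,uc-.5,v2-.5,zt))/2
    print('bore',b.round(2),'in tool',(R.T@(b-p)).round(2))
    if ud is not None:
        d=ray(f,ud-.5,vd-.5,zt)-b; print('dot ang',np.degrees(np.arctan2(d[1],d[0])).round(2),np.hypot(*d[:2]))
    m=R.T@(np.array([504.8,213.05,zt])-b); print('move tool',m.round(2), 'psi',round(ps,2), 'underside z',round(zt-12,1))
E
python3 - <<'E'
from h import *
f=load('w13'); bore(f,255.8,227.5,291,7.9,255.3,190+61/4)
E
```

```text
bore [455.27 207.4  115.73] in tool [-1.53 -0.14 -7.9 ]
dot ang 5.48 24.820687490379726
move tool [ 4.983e+01 -1.270e+00  4.000e-02] psi 5.05 underside z 103.7
```

drive_tool(
  steps=[
    {"tx":0.025,"ty":-0.0006,"tz":0.0,"roll":0.0},
    {"tx":0.025,"ty":-0.0006,"tz":0.0,"roll":0.0},
    {"tx":0.001,"ty":0.0,"tz":0.006,"roll":0.0},
    {"tx":0.0,"ty":0.0,"tz":0.006,"roll":0.0},
    {"tx":0.0,"ty":0.0,"tz":0.0,"roll":0.0},
  ],
)

```text
clock: 18.6
tcp_pos: [504.9, 213.3, 94.0]
tool_rot: [0.999, 0.045, -0.001, 0.0]
force: [0.2, -0.0, 0.3]
finger_gap: 42.4
```

```bash
python3 - <<'E'
from h import *
plan([506.3,213.2,92],5.0,n=1)
E
```

```text
t 18.6 at [504.9 213.3  94. ] 5.1 F [ 0.2 -0.   0.3] gap 42.4
[{"tx": 0.0014, "ty": 0.0003, "tz": 0.002, "roll": 0.1}]
```

drive_tool(
  steps=[
    {"tx":0.0014,"ty":0.0002,"tz":0.0,"roll":0.0},
    {"tx":0.0,"ty":0.0,"tz":0.004,"roll":0.0},
    {"tx":0.0,"ty":0.0,"tz":0.004,"roll":0.0},
    {"tx":0.0,"ty":0.0,"tz":0.004,"roll":0.0},
    {"tx":0.0,"ty":0.0,"tz":0.0,"roll":0.0},
  ],
)

```text
clock: 19.23
tcp_pos: [507.5, 214.0, 82.7]
tool_rot: [0.999, 0.045, -0.001, 0.0]
force: [-0.2, -0.6, -0.1]
finger_gap: 42.7
```

drive_tool(
  steps=[
    {"tx":0.0,"ty":0.0,"tz":0.003,"roll":0.0},
    {"tx":0.0,"ty":0.0,"tz":0.003,"roll":0.0},
    {"tx":0.0,"ty":0.0,"tz":0.002,"roll":0.0},
    {"tx":0.0,"ty":0.0,"tz":0.0,"roll":0.0},
  ],
)

```text
clock: 19.73
tcp_pos: [507.6, 213.9, 74.9]
tool_rot: [0.999, 0.045, -0.0, 0.0]
force: [0.1, -0.2, -1.6]
finger_gap: 42.7
```

drive_tool(
  steps=[
    {"tx":-0.0008,"ty":0.0005,"tz":0.003,"roll":0.0},
    {"tx":0.0,"ty":0.0,"tz":0.003,"roll":0.0},
    {"tx":0.0,"ty":0.0,"tz":0.0,"roll":0.0},
  ],
)

```text
clock: 20.1
tcp_pos: [507.0, 213.5, 68.9]
tool_rot: [0.999, 0.045, -0.0, 0.0]
force: [-0.0, 0.3, -0.3]
finger_gap: 42.5
```

drive_tool(
  steps=[
    {"tx":0.0,"ty":0.0,"tz":0.006,"roll":0.0},
    {"tx":0.0,"ty":0.0,"tz":0.006,"roll":0.0},
    {"tx":0.0,"ty":0.0,"tz":0.005,"roll":0.0},
    {"tx":0.0,"ty":0.0,"tz":0.0,"roll":0.0},
  ],
)

```text
clock: 20.6
tcp_pos: [506.7, 213.4, 51.5]
tool_rot: [0.999, 0.045, -0.001, 0.0]
force: [0.7, -0.3, -1.0]
finger_gap: 42.1
```

drive_tool(
  steps=[
    {"tx":0.0,"ty":0.0,"tz":0.004,"roll":0.0},
    {"tx":0.0,"ty":0.0,"tz":0.0,"roll":0.0},
    {"tx":0.0,"ty":0.0,"tz":0.0,"roll":0.0},
  ],
  grip=-0.3,
)

```text
clock: 20.98
tcp_pos: [507.4, 213.6, 48.5]
tool_rot: [0.999, 0.045, 0.0, -0.0]
force: [0.4, 0.0, 0.3]
finger_gap: 55.7
```

drive_tool(
  steps=[
    {"tx":0.0,"ty":0.0,"tz":-0.03,"roll":0.0},
    {"tx":0.0,"ty":0.0,"tz":-0.05,"roll":0.0},
    {"tx":0.0,"ty":0.0,"tz":-0.05,"roll":0.0},
    {"tx":-0.04,"ty":0.0,"tz":0.0,"roll":0.0},
    {"tx":0.0,"ty":0.0,"tz":0.0,"roll":0.0},
  ],
)

```text
clock: 21.6
tcp_pos: [465.7, 209.7, 179.0]
tool_rot: [0.999, 0.045, 0.0, -0.0]
force: [0.3, -0.9, -0.4]
finger_gap: 55.4
```

```bash
python3 - <<'E'
from h import *
f=snap('wrist','w14'); 
im=f['img'][60:200,170:350]; cv2.imwrite('pics/c14.png',cv2.resize(im,None,fx=4,fy=4,interpolation=cv2.INTER_CUBIC)[:,:,::-1])
plan([460,-310,160],20,n=9)
E
```

```text
t 21.65 at [466.7 209.9 178.6] 5.2 F [ 0.8  0.1 -0.1] gap 55.5
[{"tx": -0.006, "ty": 0.0575, "tz": 0.0021, "roll": -1.6}, {"tx": -0.0076, "ty": 0.0573, "tz": 0.0021, "roll": -1.6}, {"tx": -0.0093, "ty": 0.057, "tz": 0.0021, "roll": -1.6}, {"tx": -0.0109, "ty": 0.0567, "tz": 0.0021, "roll": -1.6}, {"tx": -0.0125, "ty": 0.0564, "tz": 0.0021, "roll": -1.6}]
[{"tx": -0.0141, "ty": 0.056, "tz": 0.0021, "roll": -1.6}, {"tx": -0.0157, "ty": 0.0556, "tz": 0.0021, "roll": -1.6}, {"tx": -0.0173, "ty": 0.0551, "tz": 0.0021, "roll": -1.6}, {"tx": -0.0189, "ty": 0.0546, "tz": 0.0021, "roll": -1.6}]
```

View pics/c14.png

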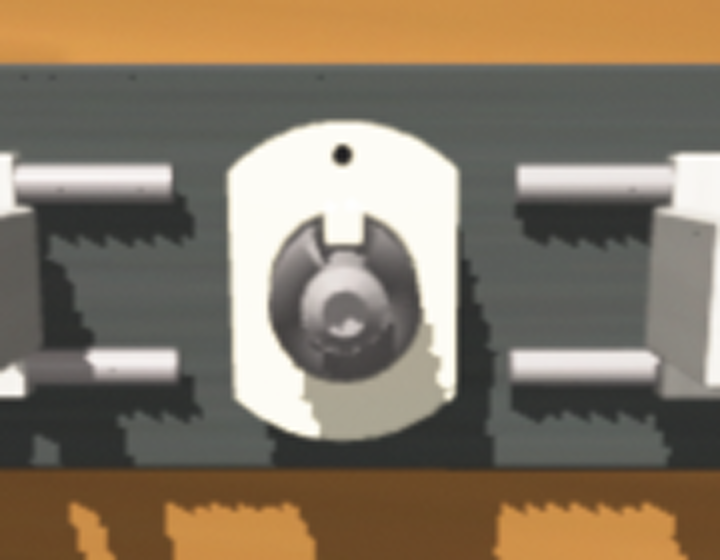

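```bash
python3 - <<'E'
from h import *
f=load('w14')
for zt in (48,60): discs(f,zt=zt,th=235,box=(215,80,300,180)) or discs(f,zt=zt,th=215,box=(215,80,300,180))
E
```

```text
disc c [506.9 213.9] rectc [506.4 213.6] ang 6.3 size [42.5 59.2] dot [35. 68.] px [255. 129.]
disc c [508. 214.] rectc [507.5 213.7] ang 6.3 size [40.6 56.6] dot [35. 74.] px [255. 129.]
```

drive_tool(
  steps=[
    {"tx":-0.006,"ty":0.0575,"tz":0.002,"roll":-1.6},
    {"tx":-0.0076,"ty":0.0573,"tz":0.002,"roll":-1.6},
    {"tx":-0.0093,"ty":0.057,"tz":0.002,"roll":-1.6},
    {"tx":-0.0109,"ty":0.0567,"tz":0.002,"roll":-1.6},
    {"tx":-0.0125,"ty":0.0564,"tz":0.002,"roll":-1.6},
  ],
  grip=-1,
)

```text
clock: 22.28
tcp_pos: [463.5, -81.1, 168.1]
tool_rot: [0.993, 0.115, 0.0, 0.0]
force: [0.8, 0.4, 0.6]
finger_gap: 85.5
```

drive_tool(
  steps=[
    {"tx":-0.0141,"ty":0.056,"tz":0.002,"roll":-1.6},
    {"tx":-0.0157,"ty":0.0556,"tz":0.002,"roll":-1.6},
    {"tx":-0.0173,"ty":0.0551,"tz":0.002,"roll":-1.6},
    {"tx":-0.0189,"ty":0.0546,"tz":0.002,"roll":-1.6},
    {"tx":0.0,"ty":0.0,"tz":0.0,"roll":0.0},
  ],
)

```text
clock: 22.9
tcp_pos: [458.8, -314.3, 159.7]
tool_rot: [0.986, 0.167, -0.0, 0.001]
force: [0.7, 0.4, -0.3]
finger_gap: 85.6
```

```bash
python3 - <<'E'
from h import *
f=snap('wrist','w15'); discs(f,th=215) ; plan([486.7,-311.5,15],26,n=4)
E
```

```text
disc c [ 490.9 -358.6] rectc [ 490.7 -358.6] ang 25.0 size [44.1 62.4] dot [ 33. 248.] px [317. 159.]
disc c [ 446.3 -551.7] rectc [ 447.1 -556. ] ang 179.9 size [26.6 93.4] dot [241.  86.] px [493. 271.]
t 22.95 at [ 458.6 -312.   159.5] 19.3 F [-0.1  0.9  0.2] gap 85.2
[{"tx": 0.0067, "ty": 0.0022, "tz": 0.0361, "roll": -1.7}, {"tx": 0.0066, "ty": 0.0024, "tz": 0.0361, "roll": -1.7}, {"tx": 0.0065, "ty": 0.0026, "tz": 0.0361, "roll": -1.7}, {"tx": 0.0064, "ty": 0.0028, "tz": 0.0361, "roll": -1.7}]
```

View pics/w15.png

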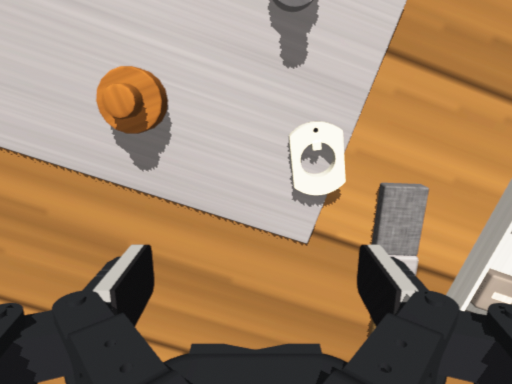

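Disc C has been knocked aside. It is now at (317,159), about (490.9, -358.6) in world, at the sheet's edge. I'll re-aim with a narrower opening to stay clear of the brush at (400,215).

```bash
python3 - <<'E'
from h import *
f=load('w15'); print('brush',ray(f,380,183,10),ray(f,425,187,10)); plan([490.5,-358.6,15],25,n=4)
E
```

```text
brush [ 488.22186734 -420.08242466   10.        ] [ 497.96339733 -459.14892051   10.        ]
t 22.95 at [ 458.6 -312.   159.5] 19.3 F [-0.1  0.9  0.2] gap 85.2
[{"tx": 0.0037, "ty": 0.0136, "tz": 0.0361, "roll": -1.4}, {"tx": 0.0033, "ty": 0.0137, "tz": 0.0361, "roll": -1.4}, {"tx": 0.003, "ty": 0.0138, "tz": 0.0361, "roll": -1.4}, {"tx": 0.0026, "ty": 0.0139, "tz": 0.0361, "roll": -1.4}]
```

drive_tool(
  steps=[
    {"tx":0.0037,"ty":0.0136,"tz":0.027,"roll":-1.4},
    {"tx":0.0033,"ty":0.0137,"tz":0.027,"roll":-1.4},
    {"tx":0.003,"ty":0.0138,"tz":0.027,"roll":-1.4},
    {"tx":0.0026,"ty":0.0139,"tz":0.027,"roll":-1.4},
    {"tx":0.0,"ty":0.0,"tz":0.0,"roll":0.0},
  ],
  grip=-0.35,
)

```text
clock: 23.58
tcp_pos: [489.7, -354.1, 49.4]
tool_rot: [0.976, 0.218, -0.002, -0.002]
force: [-0.2, 1.1, -0.1]
finger_gap: 57.5
```

```bash
python3 - <<'E'
from h import *
f=snap('wrist','w16'); discs(f,th=215) ; plan([490.5,-358.6,7],25,n=3)
E
```

```text
disc c [ 491.3 -358.4] rectc [ 491.8 -358.3] ang 26.1 size [43.6 62.9] dot [ 24. 241.] px [265. 223.]
t 23.62 at [ 490.3 -354.6   51. ] 25.2 F [-0.2 -0.2  0.2] gap 57.7
[{"tx": -0.0005, "ty": 0.0012, "tz": 0.0147, "roll": 0.1}, {"tx": -0.0005, "ty": 0.0012, "tz": 0.0147, "roll": 0.1}, {"tx": -0.0005, "ty": 0.0012, "tz": 0.0147, "roll": 0.1}]
```

View pics/w16.png

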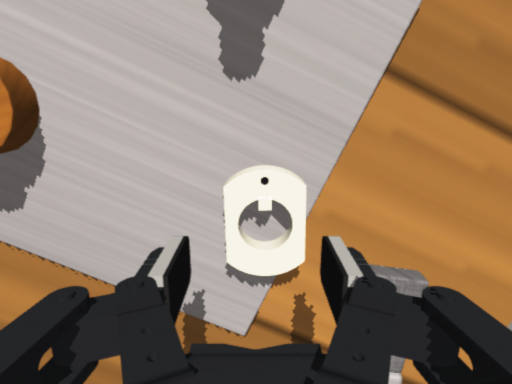

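drive_tool(
  steps=[
    {"tx":-0.0005,"ty":0.0035,"tz":0.0,"roll":0.0},
    {"tx":0.0,"ty":0.0,"tz":0.018,"roll":0.0},
    {"tx":0.0,"ty":0.0,"tz":0.016,"roll":0.0},
    {"tx":0.0,"ty":0.0,"tz":0.003,"roll":0.0},
    {"tx":0.0,"ty":0.0,"tz":0.0,"roll":0.0},
  ],
)

```text
clock: 24.25
tcp_pos: [491.3, -359.4, 14.4]
tool_rot: [0.976, 0.218, -0.0, -0.001]
force: [0.0, -0.5, 0.1]
finger_gap: 57.5
```

```bash
python3 - <<'E'
from h import *
plan([491,-358.5,7],25.3,n=1)
E
```

```text
t 24.25 at [ 491.3 -359.4   14.4] 25.2 F [ 0.  -0.5  0.1] gap 57.5
[{"tx": 0.0001, "ty": -0.0009, "tz": 0.0074, "roll": -0.1}]
```

drive_tool(
  steps=[
    {"tx":0.0,"ty":-0.0008,"tz":0.0075,"roll":0.0},
    {"tx":0.0,"ty":0.0,"tz":0.0,"roll":0.0},
  ],
)

```text
clock: 24.5
tcp_pos: [491.2, -358.7, 7.3]
tool_rot: [0.976, 0.218, -0.0, -0.0]
force: [0.5, -0.5, -0.7]
finger_gap: 57.9
```

drive_tool(
  steps=[
    {"tx":0.0,"ty":0.0,"tz":0.0,"roll":0.0},
    {"tx":0.0,"ty":0.0,"tz":0.0,"roll":0.0},
    {"tx":0.0,"ty":0.0,"tz":0.0,"roll":0.0},
  ],
  grip=1,
)

```text
clock: 24.88
tcp_pos: [491.9, -359.3, 8.2]
tool_rot: [0.976, 0.218, 0.0, 0.0]
force: [0.8, -0.2, 1.3]
finger_gap: 42.4
```

drive_tool(
  steps=[
    {"tx":0.0,"ty":0.0,"tz":-0.02,"roll":0.0},
    {"tx":0.0,"ty":0.0,"tz":-0.06,"roll":0.0},
    {"tx":0.0,"ty":0.0,"tz":-0.05,"roll":0.0},
  ],
)

```text
clock: 25.25
tcp_pos: [491.7, -359.2, 140.6]
tool_rot: [0.976, 0.218, 0.0, 0.0]
force: [0.6, -0.3, 0.1]
finger_gap: 42.3
```

```bash
python3 - <<'E'
from h import *
plan([456,208.5,125],5.1,n=10)
E
```

```text
t 25.25 at [ 491.7 -359.2  140.6] 25.2 F [ 0.6 -0.3  0.1] gap 42.3
[{"tx": 0.0209, "ty": -0.0529, "tz": 0.0016, "roll": 2.0}, {"tx": 0.019, "ty": -0.0536, "tz": 0.0016, "roll": 2.0}, {"tx": 0.0172, "ty": -0.0542, "tz": 0.0016, "roll": 2.0}, {"tx": 0.0152, "ty": -0.0548, "tz": 0.0016, "roll": 2.0}, {"tx": 0.0133, "ty": -0.0553, "tz": 0.0016, "roll": 2.0}]
[{"tx": 0.0114, "ty": -0.0557, "tz": 0.0016, "roll": 2.0}, {"tx": 0.0094, "ty": -0.0561, "tz": 0.0016, "roll": 2.0}, {"tx": 0.0074, "ty": -0.0564, "tz": 0.0016, "roll": 2.0}, {"tx": 0.0055, "ty": -0.0566, "tz": 0.0016, "roll": 2.0}, {"tx": 0.0035, "ty": -0.0568, "tz": 0.0016, "roll": 2.0}]
```

drive_tool(
  steps=[
    {"tx":0.0209,"ty":-0.0529,"tz":0.0016,"roll":2.0},
    {"tx":0.019,"ty":-0.0536,"tz":0.0016,"roll":2.0},
    {"tx":0.0172,"ty":-0.0542,"tz":0.0016,"roll":2.0},
    {"tx":0.0152,"ty":-0.0548,"tz":0.0016,"roll":2.0},
    {"tx":0.0133,"ty":-0.0553,"tz":0.0016,"roll":2.0},
  ],
)

```text
clock: 25.88
tcp_pos: [473.5, -73.6, 131.2]
tool_rot: [0.991, 0.131, 0.001, 0.0]
force: [0.4, 0.3, -0.1]
finger_gap: 42.2
```

drive_tool(
  steps=[
    {"tx":0.0114,"ty":-0.0557,"tz":0.0016,"roll":2.0},
    {"tx":0.0094,"ty":-0.0561,"tz":0.0016,"roll":2.0},
    {"tx":0.0074,"ty":-0.0564,"tz":0.0016,"roll":2.0},
    {"tx":0.0055,"ty":-0.0566,"tz":0.0016,"roll":2.0},
    {"tx":0.0035,"ty":-0.0568,"tz":0.0016,"roll":2.0},
  ],
)

```text
clock: 26.5
tcp_pos: [455.5, 210.5, 123.3]
tool_rot: [0.999, 0.045, 0.001, -0.0]
force: [1.0, -0.3, -0.1]
finger_gap: 42.6
```

drive_tool(
  steps=[
    {"tx":0.0,"ty":0.0,"tz":0.01,"roll":0.0},
    {"tx":0.0,"ty":0.0,"tz":0.007,"roll":0.0},
    {"tx":0.0,"ty":0.0,"tz":0.0,"roll":0.0},
    {"tx":0.0,"ty":0.0,"tz":0.0,"roll":0.0},
  ],
)

```text
clock: 27.0
tcp_pos: [455.8, 207.3, 104.8]
tool_rot: [0.999, 0.044, -0.0, 0.0]
force: [-0.3, 0.8, 0.3]
finger_gap: 42.7
```

```bash
python3 - <<'E'
from h import *
f=snap('wrist','w17'); plan([455,209,108],5.1,n=1)
im=f['img'][190:340,170:340]; cv2.imwrite('pics/c17.png',cv2.resize(im,None,fx=4,fy=4,interpolation=cv2.INTER_CUBIC)[:,:,::-1])
E
```

```text
t 27.05 at [456.  207.5 105. ] 5.0 F [ 0.5  0.6 -0.3] gap 42.7
[{"tx": -0.0008, "ty": -0.0016, "tz": -0.003, "roll": -0.1}]
```

View pics/c17.png

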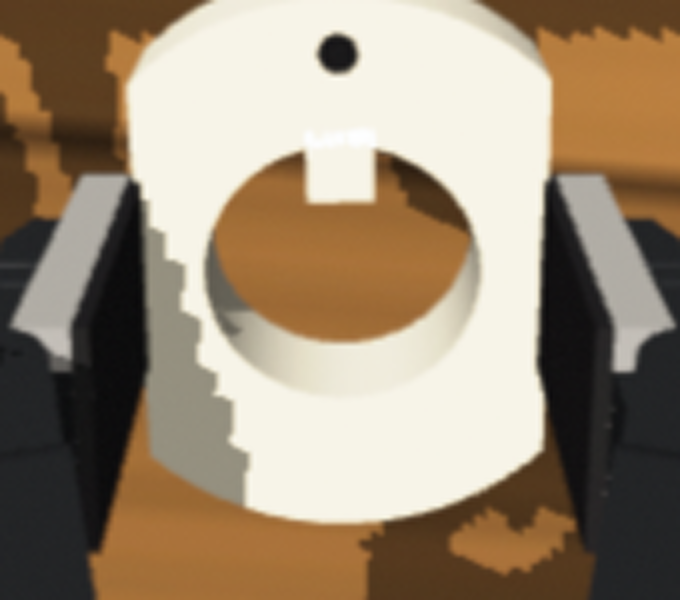

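View pics/w17.png

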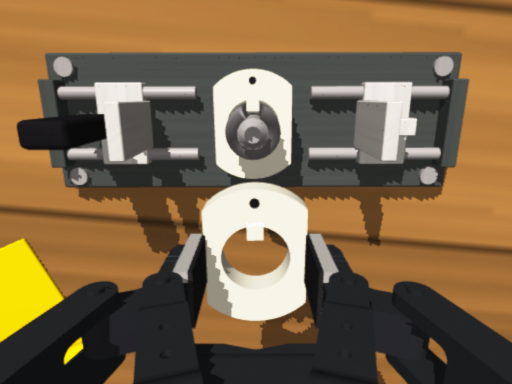

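```bash
python3 - <<'E'
from h import *
f=load('w17'); bore(f,255.8,190+145/4,190+398/4,7.9,170+338/4,190+54/4)
E
```

```text
bore [455.12 207.31 112.95] in tool [-0.85  0.1  -7.9 ]
dot ang 6.2 24.916127475410306
move tool [ 4.999e+01 -1.350e+00  2.000e-02] psi 5.05 underside z 100.9
```

drive_tool(
  steps=[
    {"tx":0.0255,"ty":-0.0006,"tz":0.0,"roll":1.0},
    {"tx":0.0255,"ty":-0.0002,"tz":0.0,"roll":0.0},
    {"tx":0.0,"ty":0.0,"tz":0.005,"roll":0.0},
    {"tx":0.0,"ty":0.0,"tz":0.004,"roll":0.0},
    {"tx":0.0,"ty":0.0,"tz":0.0,"roll":0.0},
  ],
)

```text
clock: 27.68
tcp_pos: [504.7, 212.9, 94.8]
tool_rot: [0.999, 0.036, -0.001, 0.0]
force: [-0.9, -0.4, -0.4]
finger_gap: 42.5
```

```bash
python3 - <<'E'
from h import *
plan([505.7,213.2,92],4.1,n=1)
E
```

```text
t 27.68 at [504.7 212.9  94.8] 4.1 F [-0.9 -0.4 -0.4] gap 42.5
[{"tx": 0.001, "ty": -0.0002, "tz": 0.0028, "roll": 0.0}]
```

drive_tool(
  steps=[
    {"tx":0.0005,"ty":-0.0002,"tz":0.0,"roll":0.0},
    {"tx":0.0,"ty":0.0,"tz":0.004,"roll":0.0},
    {"tx":0.0,"ty":0.0,"tz":0.004,"roll":0.0},
    {"tx":0.0,"ty":0.0,"tz":0.004,"roll":0.0},
    {"tx":0.0,"ty":0.0,"tz":0.0,"roll":0.0},
  ],
)

```text
clock: 28.3
tcp_pos: [506.4, 213.6, 83.2]
tool_rot: [0.999, 0.036, -0.001, 0.0]
force: [-0.6, 0.6, -1.2]
finger_gap: 42.5
```

drive_tool(
  steps=[
    {"tx":0.0,"ty":0.0,"tz":0.003,"roll":0.0},
    {"tx":0.0,"ty":0.0,"tz":0.003,"roll":0.0},
    {"tx":0.0,"ty":0.0,"tz":0.0,"roll":0.0},
  ],
)

```text
clock: 28.68
tcp_pos: [506.6, 213.6, 77.5]
tool_rot: [0.999, 0.036, -0.0, 0.0]
force: [-0.0, -0.9, 0.2]
finger_gap: 42.6
```

drive_tool(
  steps=[
    {"tx":-0.0005,"ty":0.0003,"tz":0.003,"roll":0.0},
    {"tx":0.0,"ty":0.0,"tz":0.003,"roll":0.0},
    {"tx":0.0,"ty":0.0,"tz":0.0,"roll":0.0},
  ],
)

```text
clock: 29.05
tcp_pos: [506.0, 213.3, 71.4]
tool_rot: [0.999, 0.036, -0.0, 0.0]
force: [-0.1, -0.5, 0.1]
finger_gap: 42.6
```

drive_tool(
  steps=[
    {"tx":0.0,"ty":0.0,"tz":0.004,"roll":0.0},
    {"tx":0.0,"ty":0.0,"tz":0.004,"roll":0.0},
    {"tx":0.0,"ty":0.0,"tz":0.0,"roll":0.0},
  ],
)

```text
clock: 29.42
tcp_pos: [505.8, 213.2, 63.2]
tool_rot: [0.999, 0.036, -0.001, 0.0]
force: [0.4, -0.2, -0.2]
finger_gap: 42.6
```

Underside is about 59 and free of force, so it is keyed. I'll release it, retreat and look.

drive_tool(
  steps=[
    {"tx":0.0,"ty":0.0,"tz":0.006,"roll":0.0},
    {"tx":0.0,"ty":0.0,"tz":0.0,"roll":0.0},
  ],
)

```text
clock: 29.68
tcp_pos: [505.8, 213.2, 57.1]
tool_rot: [0.999, 0.036, -0.001, 0.0]
force: [0.8, 0.2, -1.2]
finger_gap: 42.5
```

drive_tool(
  steps=[
    {"tx":0.0,"ty":0.0,"tz":0.0,"roll":0.0},
    {"tx":0.0,"ty":0.0,"tz":0.0,"roll":0.0},
    {"tx":0.0,"ty":0.0,"tz":0.0,"roll":0.0},
  ],
  grip=-0.3,
)

```text
clock: 30.05
tcp_pos: [506.5, 213.5, 58.0]
tool_rot: [0.999, 0.036, 0.0, -0.0]
force: [0.2, 0.2, 0.7]
finger_gap: 55.5
```

drive_tool(
  steps=[
    {"tx":0.0,"ty":0.0,"tz":-0.03,"roll":0.0},
    {"tx":0.0,"ty":0.0,"tz":-0.05,"roll":0.0},
    {"tx":0.0,"ty":0.0,"tz":-0.04,"roll":0.0},
    {"tx":-0.04,"ty":0.0,"tz":0.0,"roll":0.0},
    {"tx":0.0,"ty":0.0,"tz":0.0,"roll":0.0},
  ],
)

```text
clock: 30.68
tcp_pos: [464.5, 210.3, 178.1]
tool_rot: [0.999, 0.037, -0.0, -0.0]
force: [0.3, 0.7, -0.3]
finger_gap: 55.8
```

```bash
python3 - <<'E'
from h import *
f=snap('wrist','w18'); snap('side','s18'); snap('top','t18')
im=f['img'][40:200,150:360]; a=cv2.resize(im,None,fx=3.6,fy=3.6,interpolation=cv2.INTER_CUBIC); cv2.imwrite('pics/c18.png',a[:,:,::-1])
im=load('s18')['img'][240:380,170:300]; cv2.imwrite('pics/c18s.png',cv2.resize(im,None,fx=4,fy=4,interpolation=cv2.INTER_CUBIC)[:,:,::-1])
for zt in (60,72): discs(f,zt=zt,th=225,box=(205,60,310,195))
plan([497,306,100],95)
E
```

```text
disc c [505.4 213.4] rectc [505.1 213.5] ang 4.1 size [43.2 61.9] dot [ 35. 160.] px [255. 131.]
disc c [506.6 213.5] rectc [506.2 213.5] ang 4.1 size [41.2 59. ] dot [ 35. 161.] px [255. 131.]
t 30.82 at [466.8 210.5 177.8] 4.2 F [ 0.2 -0.2 -0.4] gap 55.5
[{"tx": 0.0041, "ty": -0.0103, "tz": 0.0086, "roll": -10.1}, {"tx": 0.0059, "ty": -0.0095, "tz": 0.0086, "roll": -10.1}, {"tx": 0.0074, "ty": -0.0083, "tz": 0.0086, "roll": -10.1}, {"tx": 0.0088, "ty": -0.0068, "tz": 0.0086, "roll": -10.1}, {"tx": 0.0098, "ty": -0.0052, "tz": 0.0086, "roll": -10.1}]
[{"tx": 0.0106, "ty": -0.0034, "tz": 0.0086, "roll": -10.1}, {"tx": 0.011, "ty": -0.0015, "tz": 0.0086, "roll": -10.1}, {"tx": 0.0111, "ty": 0.0005, "tz": 0.0086, "roll": -10.1}, {"tx": 0.0109, "ty": 0.0024, "tz": 0.0086, "roll": -10.1}]
```

View pics/c18.png

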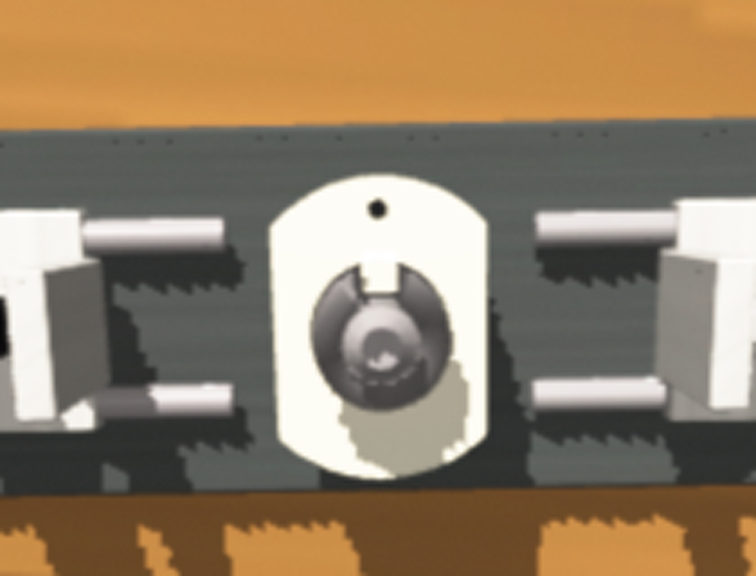

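View pics/c18s.png

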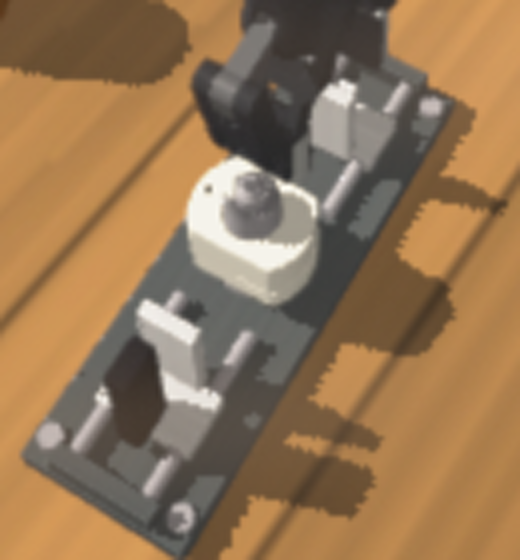

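View pics/t18.png

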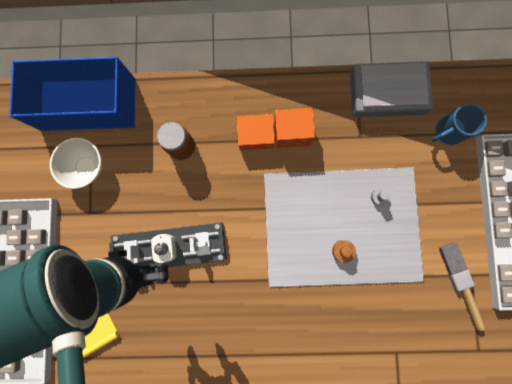

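All three discs are flat and keyed, with the dot at (255,97) in the wrist view. No discs are left on the sheet, and the cap is still at top-view (378,197). Now the gauge.

```bash
python3 - <<'E'
from h import *
plan([496,309,120],95.1)
E
```

```text
t 30.82 at [466.8 210.5 177.8] 4.2 F [ 0.2 -0.2 -0.4] gap 55.5
[{"tx": 0.004, "ty": -0.0107, "tz": 0.0064, "roll": -10.1}, {"tx": 0.0058, "ty": -0.0098, "tz": 0.0064, "roll": -10.1}, {"tx": 0.0075, "ty": -0.0086, "tz": 0.0064, "roll": -10.1}, {"tx": 0.0089, "ty": -0.0072, "tz": 0.0064, "roll": -10.1}, {"tx": 0.01, "ty": -0.0055, "tz": 0.0064, "roll": -10.1}]
[{"tx": 0.0108, "ty": -0.0037, "tz": 0.0064, "roll": -10.1}, {"tx": 0.0113, "ty": -0.0017, "tz": 0.0064, "roll": -10.1}, {"tx": 0.0114, "ty": 0.0003, "tz": 0.0064, "roll": -10.1}, {"tx": 0.0112, "ty": 0.0023, "tz": 0.0064, "roll": -10.1}]
```

drive_tool(
  steps=[
    {"tx":0.004,"ty":-0.0107,"tz":0.006,"roll":-10.1},
    {"tx":0.0058,"ty":-0.0098,"tz":0.006,"roll":-10.1},
    {"tx":0.0075,"ty":-0.0086,"tz":0.006,"roll":-10.1},
    {"tx":0.0089,"ty":-0.0072,"tz":0.006,"roll":-10.1},
    {"tx":0.01,"ty":-0.0055,"tz":0.006,"roll":-10.1},
  ],
  grip=-0.3,
)

```text
clock: 31.45
tcp_pos: [483.5, 265.6, 147.0]
tool_rot: [0.887, 0.462, -0.0, 0.0]
force: [0.7, -0.6, 0.8]
finger_gap: 55.4
```

drive_tool(
  steps=[
    {"tx":0.0108,"ty":-0.0037,"tz":0.006,"roll":-10.1},
    {"tx":0.0113,"ty":-0.0017,"tz":0.006,"roll":-10.1},
    {"tx":0.0114,"ty":0.0003,"tz":0.006,"roll":-10.1},
    {"tx":0.0112,"ty":0.0023,"tz":0.006,"roll":-10.1},
    {"tx":0.0,"ty":0.0,"tz":0.0,"roll":0.0},
  ],
)

```text
clock: 32.08
tcp_pos: [496.0, 309.3, 122.6]
tool_rot: [0.676, 0.737, -0.001, -0.0]
force: [-0.3, 0.3, -0.0]
finger_gap: 55.4
```

```bash
python3 - <<'E'
from h import *
plan([496.3,308.5,68],95.1,n=4)
E
```

```text
t 32.08 at [496.  309.3 122.6] 95.0 F [-0.3  0.3 -0. ] gap 55.4
[{"tx": -0.0002, "ty": 0.0001, "tz": 0.0136, "roll": -0.0}, {"tx": -0.0002, "ty": 0.0001, "tz": 0.0136, "roll": -0.0}, {"tx": -0.0002, "ty": 0.0001, "tz": 0.0136, "roll": -0.0}, {"tx": -0.0002, "ty": 0.0001, "tz": 0.0136, "roll": -0.0}]
```

drive_tool(
  steps=[
    {"tx":0.0,"ty":0.0,"tz":0.018,"roll":0.0},
    {"tx":0.0,"ty":0.0,"tz":0.018,"roll":0.0},
    {"tx":0.0,"ty":0.0,"tz":0.014,"roll":0.0},
    {"tx":0.0,"ty":0.0,"tz":0.0,"roll":0.0},
  ],
)

```text
clock: 32.58
tcp_pos: [494.1, 307.9, 71.5]
tool_rot: [0.675, 0.737, -0.002, -0.001]
force: [-1.1, -0.6, 0.3]
finger_gap: 55.7
```

drive_tool(
  steps=[
    {"tx":0.0,"ty":0.0,"tz":0.0,"roll":0.0},
    {"tx":0.0,"ty":0.0,"tz":0.0,"roll":0.0},
    {"tx":0.0,"ty":0.0,"tz":0.0,"roll":0.0},
    {"tx":0.0,"ty":0.0,"tz":0.0,"roll":0.0},
  ],
  grip=1,
  squeeze=20,
)

```text
clock: 33.08
tcp_pos: [497.1, 309.5, 74.8]
tool_rot: [0.675, 0.738, 0.001, 0.001]
force: [3.3, 0.0, 0.3]
finger_gap: 13.1
```

drive_tool(
  steps=[
    {"tx":-0.01,"ty":0.0,"tz":0.0,"roll":0.0},
    {"tx":-0.01,"ty":0.0,"tz":0.0,"roll":0.0},
    {"tx":-0.01,"ty":0.0,"tz":0.0,"roll":0.0},
    {"tx":-0.006,"ty":0.0,"tz":0.0,"roll":0.0},
    {"tx":0.0,"ty":0.0,"tz":0.0,"roll":0.0},
  ],
)

```text
clock: 33.7
tcp_pos: [500.4, 272.2, 74.8]
tool_rot: [0.675, 0.737, 0.001, 0.001]
force: [5.4, -1.7, 2.8]
finger_gap: 13.2
```

drive_tool(
  steps=[
    {"tx":-0.003,"ty":0.0,"tz":0.0,"roll":0.0},
    {"tx":0.0,"ty":0.0,"tz":0.0,"roll":0.0},
  ],
)

```text
clock: 33.95
tcp_pos: [500.6, 269.9, 74.8]
tool_rot: [0.675, 0.738, 0.001, 0.001]
force: [5.5, 0.6, 2.8]
finger_gap: 12.9
```

drive_tool(
  steps=[
    {"tx":-0.002,"ty":0.0,"tz":0.0,"roll":0.0},
    {"tx":0.0,"ty":0.0,"tz":0.0,"roll":0.0},
  ],
)

```text
clock: 34.2
tcp_pos: [500.8, 268.1, 74.8]
tool_rot: [0.675, 0.738, 0.001, 0.001]
force: [4.5, 1.3, 2.6]
finger_gap: 13.4
```

drive_tool(
  steps=[
    {"tx":-0.0015,"ty":0.0,"tz":0.0,"roll":0.0},
    {"tx":0.0,"ty":0.0,"tz":0.0,"roll":0.0},
  ],
)

```text
clock: 34.45
tcp_pos: [500.9, 266.7, 74.8]
tool_rot: [0.675, 0.738, 0.001, 0.001]
force: [5.4, 2.4, 1.6]
finger_gap: 13.3
```

drive_tool(
  steps=[
    {"tx":-0.001,"ty":0.0,"tz":0.0,"roll":0.0},
    {"tx":0.0,"ty":0.0,"tz":0.0,"roll":0.0},
  ],
)

```text
clock: 34.7
tcp_pos: [501.0, 265.8, 74.8]
tool_rot: [0.675, 0.738, 0.001, 0.001]
force: [5.1, 1.1, 2.9]
finger_gap: 13.4
```

drive_tool(
  steps=[
    {"tx":-0.001,"ty":0.0,"tz":0.0,"roll":0.0},
    {"tx":0.0,"ty":0.0,"tz":0.0,"roll":0.0},
  ],
)

```text
clock: 34.95
tcp_pos: [501.0, 265.7, 74.8]
tool_rot: [0.675, 0.737, 0.002, 0.0]
force: [3.3, 3.8, 2.4]
finger_gap: 13.1
```

drive_tool(
  steps=[
    {"tx":-0.001,"ty":0.0,"tz":0.0,"roll":0.0},
    {"tx":0.0,"ty":0.0,"tz":0.0,"roll":0.0},
  ],
)

```text
clock: 35.2
tcp_pos: [501.0, 265.6, 74.9]
tool_rot: [0.676, 0.737, 0.003, -0.0]
force: [3.7, 8.2, 0.9]
finger_gap: 13.0
```

drive_tool(
  steps=[
    {"tx":-0.001,"ty":0.0,"tz":0.0,"roll":0.0},
    {"tx":0.0,"ty":0.0,"tz":0.0,"roll":0.0},
    {"tx":0.0,"ty":0.0,"tz":0.0,"roll":0.0},
  ],
)

```text
clock: 35.58
tcp_pos: [501.0, 265.5, 74.8]
tool_rot: [0.676, 0.737, 0.003, -0.001]
force: [3.3, 11.2, -0.1]
finger_gap: 13.5
```

```bash
python3 - <<'E'
from h import *
snap('side','s19')
im=load('s19')['img'][240:380,150:300]; cv2.imwrite('pics/c19s.png',cv2.resize(im,None,fx=4,fy=4,interpolation=cv2.INTER_CUBIC)[:,:,::-1])
plan([500,265,75])
E
```

```text
t 35.62 at [501.  265.5  74.9] 95.0 F [ 3.7 10.8  0.3] gap 13.2
[{"tx": -0.0005, "ty": -0.0011, "tz": -0.0001, "roll": -0.0}]
```

View pics/c19s.png

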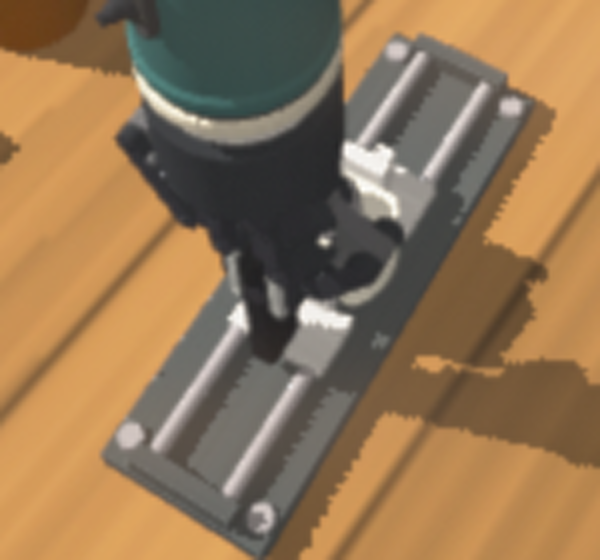

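The side view shows both jaws against the discs at about 11 N on the handle. I'll give a slight extra press, then open.

drive_tool(
  steps=[
    {"tx":-0.001,"ty":0.0,"tz":0.0,"roll":0.0},
    {"tx":0.0,"ty":0.0,"tz":0.0,"roll":0.0},
    {"tx":0.0,"ty":0.0,"tz":0.0,"roll":0.0},
  ],
)

```text
clock: 36.0
tcp_pos: [501.0, 265.5, 74.9]
tool_rot: [0.676, 0.737, 0.004, -0.001]
force: [3.6, 14.8, -0.2]
finger_gap: 13.2
```

drive_tool(
  steps=[
    {"tx":0.01,"ty":0.0,"tz":0.0,"roll":0.0},
    {"tx":0.012,"ty":0.0,"tz":0.0,"roll":0.0},
    {"tx":0.012,"ty":0.0,"tz":0.0,"roll":0.0},
    {"tx":0.01,"ty":0.0,"tz":0.0,"roll":0.0},
    {"tx":0.0,"ty":0.0,"tz":0.0,"roll":0.0},
  ],
)

```text
clock: 36.62
tcp_pos: [497.4, 306.0, 74.8]
tool_rot: [0.675, 0.738, 0.001, 0.001]
force: [5.7, 2.8, 3.9]
finger_gap: 13.5
```

drive_tool(
  steps=[
    {"tx":0.002,"ty":0.0,"tz":0.0,"roll":0.0},
    {"tx":0.002,"ty":0.0,"tz":0.0,"roll":0.0},
    {"tx":0.0,"ty":0.0,"tz":0.0,"roll":0.0},
  ],
)

```text
clock: 37.0
tcp_pos: [497.1, 309.0, 74.8]
tool_rot: [0.675, 0.738, 0.001, 0.001]
force: [6.3, -0.8, 3.8]
finger_gap: 12.9
```

Nearly at the stop (309.5), within about 0.5 mm. I'll release the handle and go to the cap.

drive_tool(
  steps=[
    {"tx":0.001,"ty":0.0,"tz":0.0,"roll":0.0},
    {"tx":0.0,"ty":0.0,"tz":0.0,"roll":0.0},
  ],
)

```text
clock: 37.25
tcp_pos: [497.0, 309.5, 74.8]
tool_rot: [0.675, 0.738, 0.001, 0.001]
force: [6.0, -1.9, 5.2]
finger_gap: 13.1
```

drive_tool(
  steps=[
    {"tx":0.0,"ty":0.0,"tz":0.0,"roll":0.0},
    {"tx":0.0,"ty":0.0,"tz":0.0,"roll":0.0},
    {"tx":0.0,"ty":0.0,"tz":-0.04,"roll":0.0},
    {"tx":0.0,"ty":0.0,"tz":-0.06,"roll":0.0},
    {"tx":0.0,"ty":0.0,"tz":-0.04,"roll":0.0},
  ],
  grip=-0.4,
)

```text
clock: 37.88
tcp_pos: [495.2, 310.5, 215.7]
tool_rot: [0.675, 0.738, 0.0, -0.0]
force: [0.6, 0.3, -0.6]
finger_gap: 59.7
```

```bash
python3 - <<'E'
from h import *
f=load('t18'); im=f['img'][180:220,360:400]; cv2.imwrite('pics/c20.png',cv2.resize(im,None,fx=10,fy=10,interpolation=cv2.INTER_CUBIC)[:,:,::-1])
print(ray(f,377,197,21))
plan([560,-290,200],5)
E
```

```text
[ 610.3455479  -283.19865286   21.        ]
t 37.88 at [495.2 310.5 215.7] 95.1 F [ 0.6  0.3 -0.6] gap 59.7
[{"tx": -0.0549, "ty": 0.001, "tz": 0.0014, "roll": 8.2}, {"tx": -0.0542, "ty": 0.0089, "tz": 0.0014, "roll": 8.2}, {"tx": -0.0524, "ty": 0.0165, "tz": 0.0014, "roll": 8.2}, {"tx": -0.0495, "ty": 0.0238, "tz": 0.0014, "roll": 8.2}, {"tx": -0.0456, "ty": 0.0306, "tz": 0.0014, "roll": 8.2}]
[{"tx": -0.0408, "ty": 0.0368, "tz": 0.0014, "roll": 8.2}, {"tx": -0.0351, "ty": 0.0422, "tz": 0.0014, "roll": 8.2}, {"tx": -0.0288, "ty": 0.0468, "tz": 0.0014, "roll": 8.2}, {"tx": -0.0218, "ty": 0.0504, "tz": 0.0014, "roll": 8.2}, {"tx": -0.0144, "ty": 0.053, "tz": 0.0014, "roll": 8.2}]
[{"tx": -0.0067, "ty": 0.0545, "tz": 0.0014, "roll": 8.2}]
```

drive_tool(
  steps=[
    {"tx":-0.0549,"ty":0.001,"tz":0.0014,"roll":8.2},
    {"tx":-0.0542,"ty":0.0089,"tz":0.0014,"roll":8.2},
    {"tx":-0.0524,"ty":0.0165,"tz":0.0014,"roll":8.2},
    {"tx":-0.0495,"ty":0.0238,"tz":0.0014,"roll":8.2},
    {"tx":-0.0456,"ty":0.0306,"tz":0.0014,"roll":8.2},
  ],
)

```text
clock: 38.5
tcp_pos: [523.6, 36.0, 205.8]
tool_rot: [0.892, 0.453, -0.001, -0.001]
force: [-0.2, -0.6, 0.1]
finger_gap: 59.9
```

drive_tool(
  steps=[
    {"tx":-0.0408,"ty":0.0368,"tz":0.0014,"roll":8.2},
    {"tx":-0.0351,"ty":0.0422,"tz":0.0014,"roll":8.2},
    {"tx":-0.0288,"ty":0.0468,"tz":0.0014,"roll":8.2},
    {"tx":-0.0218,"ty":0.0504,"tz":0.0014,"roll":8.2},
    {"tx":-0.0144,"ty":0.053,"tz":0.0014,"roll":8.2},
  ],
)

```text
clock: 39.12
tcp_pos: [552.9, -236.7, 198.7]
tool_rot: [0.994, 0.111, -0.001, -0.001]
force: [0.4, -0.7, -0.1]
finger_gap: 60.0
```

drive_tool(
  steps=[
    {"tx":-0.0067,"ty":0.0545,"tz":0.0014,"roll":8.2},
    {"tx":0.0,"ty":0.0,"tz":0.03,"roll":0.0},
    {"tx":0.0,"ty":0.0,"tz":0.0,"roll":0.0},
    {"tx":0.0,"ty":0.0,"tz":0.0,"roll":0.0},
  ],
)

```text
clock: 39.62
tcp_pos: [559.4, -289.3, 168.2]
tool_rot: [0.999, 0.043, -0.001, -0.001]
force: [0.8, 0.5, 0.0]
finger_gap: 59.4
```

```bash
python3 - <<'E'
from h import *
f=snap('wrist','w20'); plan([600,-290,200],5)
E
```

```text
t 39.67 at [ 560.  -289.5  169. ] 4.9 F [0.  0.1 1.2] gap 59.9
[{"tx": 0.0398, "ty": 0.0039, "tz": -0.031, "roll": -0.1}]
```

View pics/w20.png

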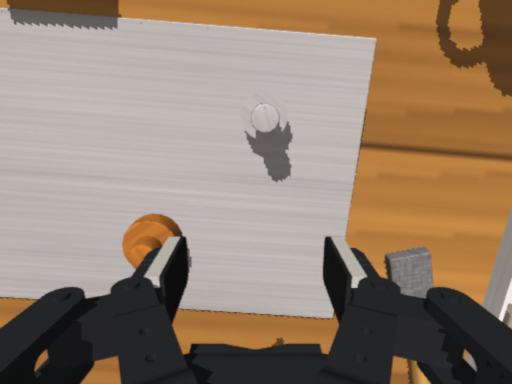

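```bash
python3 - <<'E'
from h import *
f=load('w20'); im=f['img'][85:190,225:310]; cv2.imwrite('pics/c21.png',cv2.resize(im,None,fx=6,fy=6,interpolation=cv2.INTER_CUBIC)[:,:,::-1])
print(ray(f,265,117,49))
E
```

```text
[ 611.22329903 -292.11139737   49.        ]
```

View pics/c21.png

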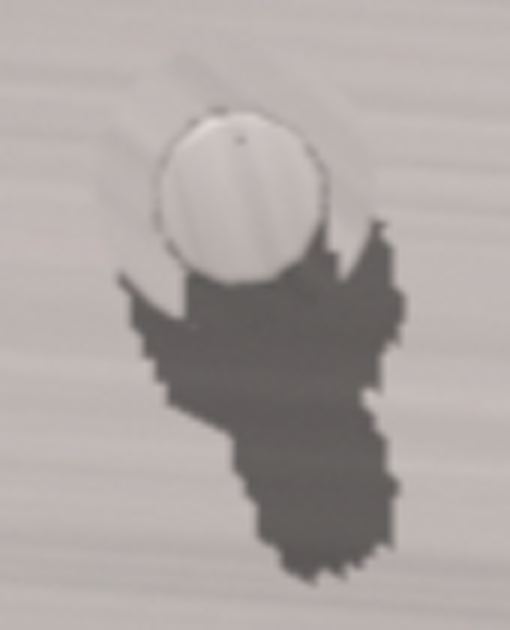

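```bash
python3 - <<'E'
from h import *
plan([610.7,-292.3,60],5,n=2)
E
```

```text
t 39.67 at [ 560.  -289.5  169. ] 4.9 F [0.  0.1 1.2] gap 59.9
[{"tx": 0.0252, "ty": 0.0036, "tz": 0.0545, "roll": -0.0}, {"tx": 0.0251, "ty": 0.0036, "tz": 0.0545, "roll": -0.0}]
```

drive_tool(
  steps=[
    {"tx":0.025,"ty":0.0036,"tz":0.045,"roll":0.0},
    {"tx":0.025,"ty":0.0036,"tz":0.045,"roll":0.0},
    {"tx":0.0,"ty":0.0,"tz":0.015,"roll":0.0},
    {"tx":0.0,"ty":0.0,"tz":0.0,"roll":0.0},
  ],
)

```text
clock: 40.17
tcp_pos: [609.3, -292.2, 62.9]
tool_rot: [0.999, 0.043, -0.001, -0.001]
force: [-0.5, 0.0, 0.8]
finger_gap: 59.9
```

```bash
python3 - <<'E'
from h import *
f=snap('wrist','w22');plan([610.7,-292.3,27],5,n=2)
E
```

```text
t 40.23 at [ 610.2 -292.9   64.5] 4.9 F [0.7 0.4 0.1] gap 59.7
[{"tx": 0.0003, "ty": -0.0003, "tz": 0.0187, "roll": -0.1}, {"tx": 0.0003, "ty": -0.0003, "tz": 0.0187, "roll": -0.1}]
```

View pics/w22.png

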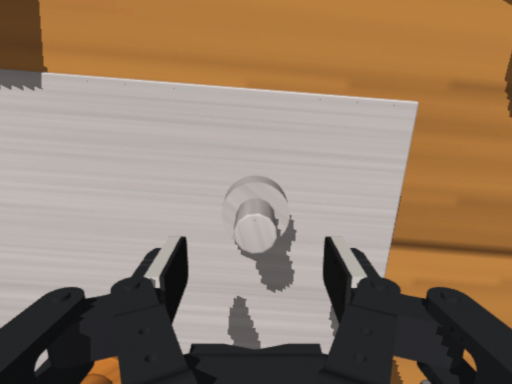

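The knob top is at (256,233), centred between the fingers. I'll go down, grip and lift.

drive_tool(
  steps=[
    {"tx":0.0005,"ty":0.0,"tz":0.018,"roll":0.0},
    {"tx":0.0,"ty":0.0,"tz":0.018,"roll":0.0},
    {"tx":0.0,"ty":0.0,"tz":0.0,"roll":0.0},
  ],
)

```text
clock: 40.6
tcp_pos: [608.6, -292.2, 25.0]
tool_rot: [0.999, 0.042, -0.002, -0.001]
force: [-0.4, 0.4, -0.9]
finger_gap: 59.9
```

drive_tool(
  steps=[
    {"tx":0.0,"ty":0.0,"tz":0.0,"roll":0.0},
    {"tx":0.0,"ty":0.0,"tz":0.0,"roll":0.0},
    {"tx":0.0,"ty":0.0,"tz":0.0,"roll":0.0},
    {"tx":0.0,"ty":0.0,"tz":0.0,"roll":0.0},
  ],
  grip=1,
  squeeze=45,
)

```text
clock: 41.1
tcp_pos: [611.3, -293.4, 28.2]
tool_rot: [0.999, 0.042, 0.001, 0.0]
force: [1.6, 0.8, 1.4]
finger_gap: 20.5
```

drive_tool(
  steps=[
    {"tx":0.0,"ty":0.0,"tz":-0.03,"roll":0.0},
    {"tx":0.0,"ty":0.0,"tz":-0.06,"roll":0.0},
    {"tx":0.0,"ty":0.0,"tz":-0.06,"roll":0.0},
  ],
)

```text
clock: 41.48
tcp_pos: [609.9, -292.7, 177.7]
tool_rot: [0.999, 0.042, -0.001, -0.001]
force: [-0.2, -0.3, -2.0]
finger_gap: 20.4
```

```bash
python3 - <<'E'
from h import *
f=snap('wrist','w23');plan([455,209,155],5.1)
E
```

```text
t 41.52 at [ 614.8 -295.2  189.3] 4.9 F [ 2.6 -1.1  4.7] gap 20.3
[{"tx": -0.0129, "ty": -0.0573, "tz": 0.0038, "roll": -0.0}, {"tx": -0.0129, "ty": -0.0573, "tz": 0.0038, "roll": -0.0}, {"tx": -0.0129, "ty": -0.0573, "tz": 0.0038, "roll": -0.0}, {"tx": -0.0129, "ty": -0.0573, "tz": 0.0038, "roll": -0.0}, {"tx": -0.0128, "ty": -0.0574, "tz": 0.0038, "roll": -0.0}]
[{"tx": -0.0128, "ty": -0.0574, "tz": 0.0038, "roll": -0.0}, {"tx": -0.0128, "ty": -0.0574, "tz": 0.0038, "roll": -0.0}, {"tx": -0.0128, "ty": -0.0574, "tz": 0.0038, "roll": -0.0}, {"tx": -0.0127, "ty": -0.0574, "tz": 0.0038, "roll": -0.0}]
```

View pics/w23.png

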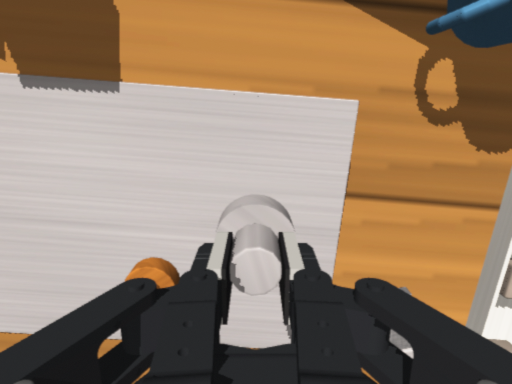

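drive_tool(
  steps=[
    {"tx":-0.0129,"ty":-0.0573,"tz":0.004,"roll":0.0},
    {"tx":-0.0129,"ty":-0.0573,"tz":0.004,"roll":0.0},
    {"tx":-0.0129,"ty":-0.0573,"tz":0.004,"roll":0.0},
    {"tx":-0.0129,"ty":-0.0573,"tz":0.004,"roll":0.0},
    {"tx":-0.0128,"ty":-0.0574,"tz":0.004,"roll":0.0},
  ],
)

```text
clock: 42.15
tcp_pos: [521.3, -11.4, 157.0]
tool_rot: [0.999, 0.042, 0.0, -0.0]
force: [1.0, 0.2, -0.9]
finger_gap: 20.4
```

drive_tool(
  steps=[
    {"tx":-0.0128,"ty":-0.0574,"tz":0.004,"roll":0.0},
    {"tx":-0.0128,"ty":-0.0574,"tz":0.004,"roll":0.0},
    {"tx":-0.0128,"ty":-0.0574,"tz":0.004,"roll":0.0},
    {"tx":-0.0127,"ty":-0.0565,"tz":0.004,"roll":0.0},
    {"tx":0.0,"ty":0.0,"tz":0.0,"roll":0.0},
  ],
)

```text
clock: 42.78
tcp_pos: [450.1, 213.7, 140.8]
tool_rot: [0.999, 0.045, -0.001, -0.0]
force: [0.5, -0.4, -1.3]
finger_gap: 20.3
```

drive_tool(
  steps=[
    {"tx":0.0,"ty":0.0,"tz":0.0,"roll":0.0},
    {"tx":0.0,"ty":0.0,"tz":0.0,"roll":0.0},
  ],
)

```text
clock: 43.02
tcp_pos: [452.4, 209.4, 141.4]
tool_rot: [0.999, 0.042, 0.0, 0.0]
force: [-0.2, -1.0, -0.8]
finger_gap: 20.6
```

```bash
python3 - <<'E'
from h import *
f=snap('wrist','w24');plan([504.8,213,150],5.1)
im=f['img'][60:310,160:360]; cv2.imwrite('pics/c24.png',cv2.resize(im,None,fx=2.4,fy=2.4,interpolation=cv2.INTER_CUBIC)[:,:,::-1])
E
```

```text
t 43.08 at [452.5 209.3 141.4] 4.7 F [ 0.7 -0.2 -1. ] gap 20.4
[{"tx": 0.0524, "ty": 0.0006, "tz": -0.0086, "roll": -0.4}]
```

View pics/c24.png

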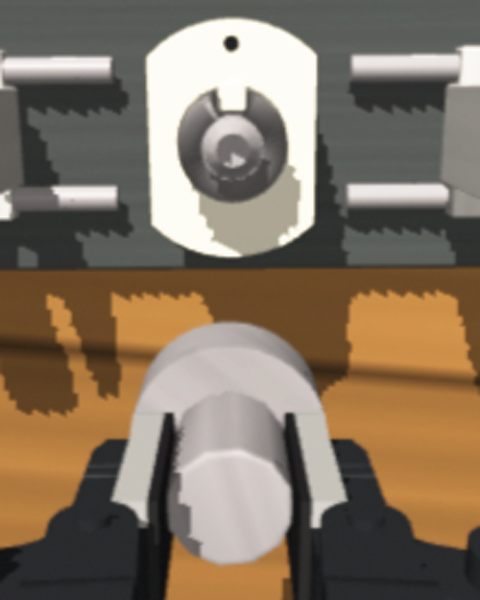

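```bash
python3 - <<'E'
from h import *
f=load('w24'); s,p,ps,R=cur()
a=ray(f,255.3,270.3,p[2]+20.8); print('knob',a,R.T@(a-p))
b=ray(f,255,60+345/2.4-.5,p[2]-7.2)-19.5*R[:,0]; print('skirt',b,R.T@(b-p))
f2=f; print('tip',ray(f,160+232/2.4-.5,60+148/2.4-.5,86))
c=(a+b)/2; print('move',R.T@(np.array([504.8,213.05,0])-np.array([c[0],c[1],0])), 'target tcp',p[:2]+np.array([504.8,213.05])-c[:2])
E
```

```text
knob [452.95608105 209.50180232 162.18864377] [  0.44941318  -0.16249147 -20.79999406]
skirt [452.27132129 209.54104072 134.18659507] [-0.23269892 -0.26519993  7.20195838]
tip [505.23268461 213.23152929  86.        ]
move [5.22993562e+01 7.98725509e-01 5.69380930e-03] target tcp [504.71054864 212.82629621]
```

drive_tool(
  steps=[
    {"tx":0.026,"ty":0.0004,"tz":0.0,"roll":0.0},
    {"tx":0.026,"ty":0.0004,"tz":0.0,"roll":0.0},
    {"tx":0.0,"ty":0.0,"tz":0.008,"roll":0.0},
    {"tx":0.0,"ty":0.0,"tz":0.008,"roll":0.0},
    {"tx":0.0,"ty":0.0,"tz":0.0,"roll":0.0},
  ],
)

```text
clock: 43.7
tcp_pos: [501.9, 213.2, 123.7]
tool_rot: [0.999, 0.042, -0.002, 0.001]
force: [0.2, 0.5, -1.3]
finger_gap: 20.3
```

drive_tool(
  steps=[
    {"tx":0.0,"ty":0.0,"tz":0.004,"roll":0.0},
    {"tx":0.0,"ty":0.0,"tz":0.0,"roll":0.0},
    {"tx":0.0,"ty":0.0,"tz":0.0,"roll":0.0},
  ],
)

```text
clock: 44.08
tcp_pos: [503.9, 214.3, 121.6]
tool_rot: [0.999, 0.043, 0.0, -0.0]
force: [-0.0, -0.4, -0.8]
finger_gap: 20.3
```

drive_tool(
  steps=[
    {"tx":0.0008,"ty":0.0013,"tz":0.0,"roll":0.0},
    {"tx":0.0,"ty":0.0,"tz":0.004,"roll":0.0},
    {"tx":0.0,"ty":0.0,"tz":0.003,"roll":0.0},
    {"tx":0.0,"ty":0.0,"tz":0.0,"roll":0.0},
    {"tx":0.0,"ty":0.0,"tz":0.0,"roll":0.0},
  ],
)

```text
clock: 44.7
tcp_pos: [504.7, 212.9, 114.3]
tool_rot: [0.999, 0.042, -0.0, 0.0]
force: [0.5, -0.1, -1.4]
finger_gap: 20.3
```

```bash
python3 - <<'E'
from h import *
f=snap('side','s25'); plan([504.8,212.9,114],5)
im=f['img'][200:340,160:310]; cv2.imwrite('pics/c25.png',cv2.resize(im,None,fx=4,fy=4,interpolation=cv2.INTER_CUBIC)[:,:,::-1])
E
```

```text
t 44.75 at [504.8 212.9 114.4] 4.9 F [ 0.3 -0.1 -0.9] gap 20.3
[{"tx": -0.0, "ty": 0.0, "tz": 0.0004, "roll": -0.1}]
```

View pics/c25.png

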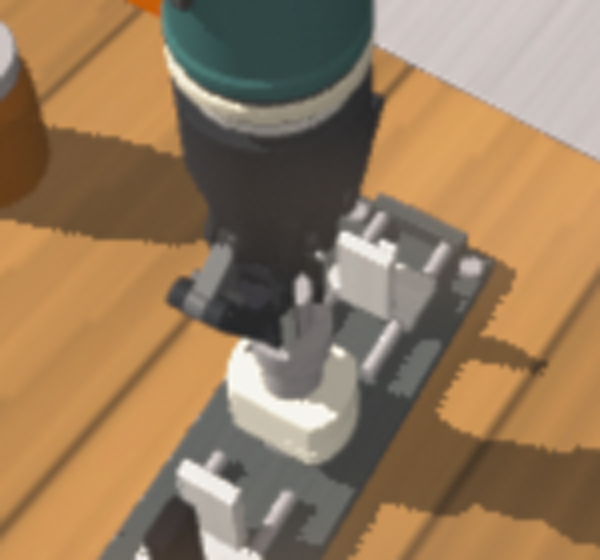

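On target. I'll lower it gently.

drive_tool(
  steps=[
    {"tx":0.0,"ty":0.0,"tz":0.003,"roll":0.0},
    {"tx":0.0,"ty":0.0,"tz":0.003,"roll":0.0},
    {"tx":0.0,"ty":0.0,"tz":0.003,"roll":0.0},
    {"tx":0.0,"ty":0.0,"tz":0.0,"roll":0.0},
  ],
)

```text
clock: 45.25
tcp_pos: [504.4, 212.8, 104.9]
tool_rot: [0.999, 0.042, -0.0, 0.0]
force: [0.7, 0.9, -1.4]
finger_gap: 20.2
```

drive_tool(
  steps=[
    {"tx":0.0,"ty":0.0,"tz":0.003,"roll":0.0},
    {"tx":0.0,"ty":0.0,"tz":0.002,"roll":0.0},
    {"tx":0.0,"ty":0.0,"tz":0.0,"roll":0.0},
  ],
)

```text
clock: 45.62
tcp_pos: [504.6, 212.9, 100.1]
tool_rot: [0.999, 0.042, -0.0, 0.0]
force: [-0.0, -0.6, -1.1]
finger_gap: 20.5
```

drive_tool(
  steps=[
    {"tx":0.0,"ty":0.0,"tz":0.001,"roll":0.0},
    {"tx":0.0,"ty":0.0,"tz":0.0,"roll":0.0},
  ],
)

```text
clock: 45.88
tcp_pos: [504.8, 212.9, 99.4]
tool_rot: [0.999, 0.042, -0.0, 0.0]
force: [0.3, -1.0, -0.6]
finger_gap: 20.4
```

drive_tool(
  steps=[
    {"tx":0.0,"ty":0.0,"tz":0.001,"roll":0.0},
    {"tx":0.0,"ty":0.0,"tz":0.0,"roll":0.0},
  ],
)

```text
clock: 46.12
tcp_pos: [504.7, 212.9, 98.3]
tool_rot: [0.999, 0.042, -0.0, 0.0]
force: [-0.4, -0.0, -1.3]
finger_gap: 20.2
```

drive_tool(
  steps=[
    {"tx":0.0,"ty":0.0,"tz":0.001,"roll":0.0},
    {"tx":0.0,"ty":0.0,"tz":0.0,"roll":0.0},
  ],
)

```text
clock: 46.38
tcp_pos: [505.0, 213.0, 98.1]
tool_rot: [0.999, 0.042, 0.0, -0.0]
force: [-2.5, -0.4, 4.6]
finger_gap: 20.2
```

Contact at exactly the expected height (98.1). I'll release and retreat straight up.

drive_tool(
  steps=[
    {"tx":0.0,"ty":0.0,"tz":0.0,"roll":0.0},
    {"tx":0.0,"ty":0.0,"tz":0.0,"roll":0.0},
    {"tx":0.0,"ty":0.0,"tz":0.0,"roll":0.0},
  ],
  grip=-0.3,
)

```text
clock: 46.75
tcp_pos: [504.7, 212.9, 97.2]
tool_rot: [0.999, 0.042, -0.0, 0.0]
force: [-0.5, 1.3, -0.3]
finger_gap: 55.5
```

drive_tool(
  steps=[
    {"tx":0.0,"ty":0.0,"tz":-0.02,"roll":0.0},
    {"tx":0.0,"ty":0.0,"tz":-0.04,"roll":0.0},
    {"tx":0.0,"ty":0.0,"tz":-0.04,"roll":0.0},
    {"tx":-0.05,"ty":0.0,"tz":0.0,"roll":0.0},
    {"tx":0.0,"ty":0.0,"tz":0.0,"roll":0.0},
  ],
)

```text
clock: 47.38
tcp_pos: [452.1, 208.2, 196.9]
tool_rot: [0.999, 0.043, -0.001, 0.0]
force: [0.8, -0.5, -0.1]
finger_gap: 55.5
```

```bash
python3 - <<'E'
from h import *
f=snap('wrist','w26'); s=snap('side','s26'); plan([455,209,198])
im=s['img'][220:380,160:310]; cv2.imwrite('pics/c26.png',cv2.resize(im,None,fx=3.7,fy=3.7,interpolation=cv2.INTER_CUBIC)[:,:,::-1])
E
```

```text
t 47.48 at [454.8 208.7 197.3] 4.9 F [-0.4 -0.4 -0.6] gap 55.5
[{"tx": 0.0002, "ty": -0.0003, "tz": -0.0007, "roll": -0.0}]
```

View pics/w26.png

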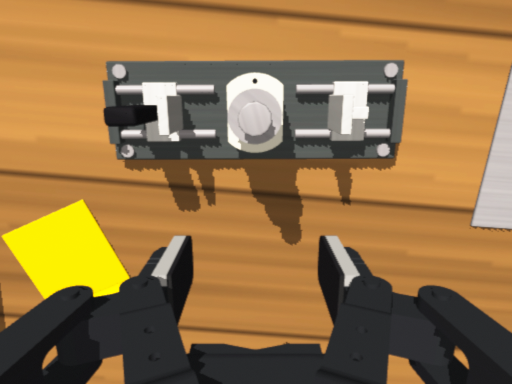

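View pics/c26.png

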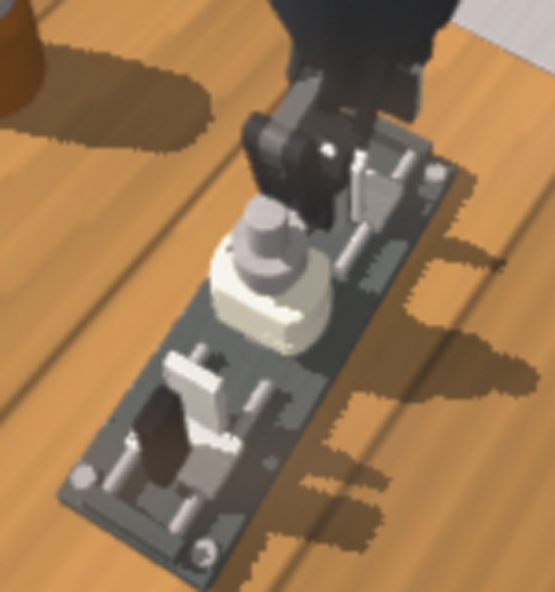

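The cap sits upright on the stack with its knob at (256,118) in the wrist view. The jaws are open and the gripper is clear, so I'm handing the job in.

```bash
python3 - <<'E'
from bench import *
print(job_done())
E
```

```text
the job is handed in; nothing more can be done
None
```

The spindle is built up and I handed the job in at about 47 s; the hand-in reports no verdict.

- **Discs:** Three were present, and all went over the spindle with their tabs in the keyway. Each passed the shoulder with no resisting force. One disc had been knocked about 5 cm to the sheet's edge during the run, so I found it again and re-aimed.
- **Gauge:** With the cap still off, I shut the jaws on the flats. The jaw stopped at about 44 mm of travel with 11–15 N on the handle for over half a second. The force on the far jaw itself was not measured. I then slid the jaws back to their stop.
- **Cap:** It made contact at the expected height, within about 0.1 mm, and I released it there.

The last pictures showed the cap upright on the stack, the jaws open and the gripper clear of everything. The mould, jar and cartons were never touched. No check failed or disagreed.

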